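# Restock and face up the counter display

## Robot

A 7-joint arm with a two-finger parallel gripper is mounted at the origin on the work surface. World frame = base frame: x ahead of the robot, y to its left, z up, the work surface at z = 0. Lengths are in m, angles in rad, forces in N, time in s.
With the tool pointing down it reaches from about 0.425 to 0.95 m from the base axis. Payload 4.7 kg.
Tool frame: the origin (TCP) lies between the finger pads; the fingertips stand robot.finger_overhang ahead of it and the grasp point (between the pads) lies 6 mm ahead of it (robot.finger_overhang is the distance from the TCP to the fingertips, in m); z points along the fingers, y is the line along which they close (so a half turn about z gives the same grasp; the last joint's range is limited). The gripper opens to 87 mm and grips with 3 to 60 N. Pads are 19 mm wide; open, the fingers measure 117 mm over their backs; the gripper's body (75 mm by 190 mm) begins 51 mm behind the grasp point.
Start: joints at [1.255, 0.469, -0.049, 1.532, 0.024, 1.141, -0.082], TCP at [0.191, -0.647, 0.212] pointing down, gripper open.
Joint ranges: [-2.59, 2.59], [-0.33, 1.99], [-1.39, 1.29], [0.1, 2.45], [-1.04, 4.18], [0.21, 1.99], [-2.66, 2.66]. Speed limits (rad/s): [2.57, 2.57, 3.14, 3.14, 3.14, 3.14, 3.14].

## Interface

Orientations are given as a rotation vector (axis times angle).
In Python, from workcell import robot, imaging gives the robot as it stands.
- The arm moves only by the tool servo_tool, never from a script. Its argument "targets" is a list of rows, each an object with "travel": the shift along the tool's x, y, z in mm, a list of three; "turn": the turn about the tool's z in rad. A call has 1 to 20 rows; each row is the pose to reach, as a shift and turn from the pose commanded when the call began, along the tool's axes at that moment; what a row does not reach only later rows make up. A row lasts 1/10 s, in which the tool goes at most 50 mm and 8.59 degrees, less where a joint would pass 70% of its speed; a pose out of reach is approached as far as the arm can. A call with a gripper value outside its range is refused whole. "grip" is the finger opening in mm, from 0 to 87, set as the call begins (left out, the last holds). The fingers move at their own pace and stop on an object; "force" is the grip in N (left out, the last holds). Time passes only in rows, so rows that repeat a pose let the fingers close. It gives the time, the measured TCP pose, the force, the opening and the grip force at its end, in the units of the state.
- robot.sense(): the state, without advancing time (a new reading comes with each control period).
- imaging.get_image(name): name is "side" or "top" or "wrist"; returns a dict with "color" (420x560x3 uint8, blue, green, red), "mtx" (3x3 intrinsics, pixels), "dist_coeffs" ([k1, k2, p1, p2, k3] as OpenCV has them; the pictures are not rectified), "world_to_cam" (4x4, takes a point from world to camera coordinates); the wrist camera has in their place "mount" (4x4, takes a point from camera to tool coordinates, whose origin is the TCP and whose axes are the flange's). Camera axes: x right, y up, looking along -z (the intrinsics and any distortion apply to the point x, -y, -z); pixel columns grow to the right and rows downward; lengths in m; the calibration is good to about 2 mm. A picture is of the moment at which its call begins: read the wrist's pose just before it. There is no depth.
- robot.hand_in(): hands the job in; it is judged then, once.
The state is a dict: "clock": time; "q": joint angles; "qd": joint speeds; "joint_efforts": joint torques, N m; "eef_pos": TCP position; "ee_rot": TCP orientation; "wrist_force": force on the tool from outside, world axes, zero at the start; "moment": the same for the moment, N m; "gripper_width": finger opening in m; "gripper_force": force on a finger pad.
Only numpy, scipy, OpenCV 4.12 (cv2) and the standard library are available. Lean on these libraries where they do the work, as an engineer would, in place of code of your own. Each camera call takes 0.05 s, during which the arm holds its last target. There are 200 camera calls.

## Task

Restock the counter display from the bin: every note-card box goes into the lane where a box is already on show and every tin into the lane where the tin is, all standing upright in single file, square like the one on show; draw the pushers back to make room. Then slide each lane's pusher up until you feel its whole row come to a stop against the front lip with no gaps left. The hand stamp stays in the bin, the display pieces stay in their lanes, and everything else on the counter is left alone.

Things in the scene. Friction and masses are not known exactly. Their poses are not given: they have to be found in the camera images.
- tray: Wooden display tray, fixed, 200 (x) by 270 mm (y); origin under its centre. Two lanes along its y, centred at x = -50 (near lane) and +50 mm (far), each 64 mm wide between 5 mm rails. Above the counter: lane floor 12 mm, rail tops 34 mm, front lip top 57 mm. The lip shuts both lanes at the +y end, inner face at y = +125 mm. Tray and bin may stand either side of the robot, turned a little.
- bin: Plywood stock bin, fixed, 200 (x) by 234 mm (y); origin under its centre. Two rows of three open compartments, centres at x = -55, +55 mm, y = -76, 0, +76 mm, each 78 (x) by 71 mm (y) inside; floor 12 mm, wall tops 37 mm above the counter. One item or none in each.
- pusher_near (a joint): Pusher of the near lane, in m: 0 drawn fully back, growing along the tray's +y towards the lip, at most 0.19; stays where left, slides at about 3 N. White plate 60 mm wide, 8 mm thick, top 72 mm above the counter; its front face is at tray y = -110 mm + this value, that is 235 mm - this value from the lip.
- pusher_near_tab (a point): Centre of the top of the near pusher's upright tab, 131 mm above the counter. The tab is 24 mm (tray x) by 16 mm (tray y), solid down to the lane floor, its axis 16 mm behind (-y of) the plate's front face; grip it from above across its 24 mm, or push it.
- pusher_far (a joint): Pusher of the far lane, in m: 0 drawn fully back, growing along the tray's +y towards the lip, at most 0.19; stays where left, slides at about 3 N. White plate 60 mm wide, 8 mm thick, top 72 mm above the counter; its front face is at tray y = -110 mm + this value, that is 235 mm - this value from the lip.
- pusher_far_tab (a point): Centre of the top of the far pusher's upright tab, 131 mm above the counter. The tab is 24 mm (tray x) by 16 mm (tray y), solid down to the lane floor, its axis 16 mm behind (-y of) the plate's front face; grip it from above across its 24 mm, or push it.
- box_1: Stock: kraft-cardboard note-card box, a rigid rectangular block 56 mm (its x) by 44 mm (its y) and 70 mm tall, about 0.15 kg; origin at the centre of its underside, z up. May be absent. Starts upright in a compartment of the bin, its x along the bin's x within about 10 degrees.
- box_2: Stock: kraft-cardboard note-card box, a rigid rectangular block 56 mm (its x) by 44 mm (its y) and 70 mm tall, about 0.15 kg; origin at the centre of its underside, z up. May be absent. Starts upright in a compartment of the bin, its x along the bin's x within about 10 degrees.
- box_3: Stock: kraft-cardboard note-card box, a rigid rectangular block 56 mm (its x) by 44 mm (its y) and 70 mm tall, about 0.15 kg; origin at the centre of its underside, z up. May be absent. Starts upright in a compartment of the bin, its x along the bin's x within about 10 degrees.
- tin_1: Stock: plain round metal tin, an upright cylinder 56 mm across and 60 mm tall, about 0.2 kg; origin at the centre of its underside, z up. May be absent. Starts upright in a compartment of the bin.
- tin_2: Stock: plain round metal tin, an upright cylinder 56 mm across and 60 mm tall, about 0.2 kg; origin at the centre of its underside, z up. May be absent. Starts upright in a compartment of the bin.
- shown_box: The box already on display: a kraft-cardboard note-card box, a rigid rectangular block 56 mm (its x) by 44 mm (its y) and 70 mm tall, about 0.15 kg; origin at the centre of its underside, z up. Stands in one of the tray's two lanes near the lip, its x across the lane; which lane varies.
- shown_tin: The tin already on display: a plain round metal tin, an upright cylinder 56 mm across and 60 mm tall, about 0.2 kg; origin at the centre of its underside, z up. Stands in the other lane near the lip.
- stamp: Wooden hand stamp: block 56 x 40 mm, 24 mm high, with a turned knob up to 72 mm; origin under its centre. Stands in one compartment of the bin; it is not on display and stays there.
- bell: Brass counter bell, 84 mm across, 57 mm tall; origin under its centre. A bystander, to be left alone.
- ribbon: Roll of ribbon lying flat, 72 mm across, 25 mm tall; origin under its centre. A bystander, to be left alone.
- stapler: Stapler, 35 x 130 x 41 mm, lying along its y; origin under its centre. A bystander, to be left alone.
- dish: White ceramic dish, 100 mm across, 25 mm tall; origin under its centre. A bystander, to be left alone.
- tape: Tape dispenser, 120 x 50 mm, 68 mm tall; origin under its centre. A bystander, to be left alone.
Things that resemble listed ones, but are neither listed nor needed, are in the scene too. Leave any blue look-alike of the box_2 alone. Leave any orange look-alike of the tin_1 alone.

How it is judged:
By the outcome, as a careful person would: the job done as asked, in the order asked, and still so for the second after the job is handed in, with the robot touching nothing.
Of box_1, box_2, box_3 only 2 to 3 are there at a start; the rules pass over those that are not, and their reading is None.
Of tin_1, tin_2 only 1 to 2 are there at a start; the rules pass over those that are not, and their reading is None.
At some moment in a run one of box_1, box_2, box_3, tin_1, tin_2 may be knocked a few centimetres aside while the robot is not near it.
It also fails if it takes over 210 s, if anything falls off the work surface, if the arm or the gripper's body presses on something with over 40 N, if the wrist force passes 120 N, or if a joint passes its speed limit or range.

## Working session

There is one attempt and no reset: what is moved stays moved. The work goes in short steps, Python scripts to look and compute and a tool call to move; the robot and the scene stay as the last step left them, time stands still between calls to the robot, and variables do not carry over. Pictures are saved under pics/ and viewed, at most 14 in all, crops included, and the job is handed in when it is done.

Besides the shell and the picture viewer there is one more tool, called after "Request:" in YAML: its name, and indented under it one key for each argument. servo_tool: Moves the arm, as the interface text tells. Its arguments: {"type":"object","properties":{"targets":{"type":"array","items":{"type":"object","properties":{"travel":{"type":"array","items":{"type":"number"}},"turn":{"type":"number"}}}},"grip":{"type":"number"},"force":{"type":"number"}},"required":["targets"]}

```bash
mkdir -p pics; cat > h.py <<'E'
import numpy as np, cv2
from workcell import robot, imaging
from scipy.spatial.transform import Rotation as R
def grab(n,f=None):
    s=robot.sense(); d=imaging.get_image(n)
    if f: cv2.imwrite('pics/'+f,d['color'])
    if 'mount' in d:
        T=np.eye(4);T[:3,:3]=R.from_rotvec(s['ee_rot']).as_matrix();T[:3,3]=s['eef_pos']
        d['c2w']=T@d['mount']
    else: d['c2w']=np.linalg.inv(d['world_to_cam'])
    return d
def ray(d,px,z):
    p=cv2.undistortPoints(np.array(px,float).reshape(-1,1,2),d['mtx'],d['dist_coeffs']).reshape(-1,2)
    v=np.c_[p[:,0],-p[:,1],-np.ones(len(p))]@d['c2w'][:3,:3].T; o=d['c2w'][:3,3]
    return o+v*((z-o[2])/v[:,2])[:,None]
def proj(d,P):
    P=np.atleast_2d(np.array(P,float)); w=np.linalg.inv(d['c2w']); c=P@w[:3,:3].T+w[:3,3]
    return cv2.projectPoints(c*[1,-1,-1],np.zeros(3),np.zeros(3),d['mtx'],d['dist_coeffs'])[0].reshape(-1,2)
E
python3 - <<'E'
from h import *
s=robot.sense(); print({k:np.round(v,3) for k,v in s.items()}, robot.finger_overhang)
for n in('top','side'):
    d=grab(n,n+'0.png'); print(n,np.round(d['c2w'],3).tolist(),np.round(d['mtx'],0).tolist())
print(np.round(R.from_rotvec(s['ee_rot']).as_matrix(),3).tolist())
E
```

```text
{'clock': np.float64(0.0), 'q': array([ 1.255,  0.469, -0.049,  1.534,  0.024,  1.141, -0.082]), 'qd': array([-0.001,  0.   ,  0.001, -0.   , -0.   , -0.001, -0.   ]), 'joint_efforts': array([ 0.0000e+00, -5.0797e+01, -8.1000e-02, -2.3616e+01, -6.1000e-02,
        3.8000e-02,  0.0000e+00]), 'eef_pos': array([ 0.191, -0.647,  0.211]), 'ee_rot': array([-3.107e+00, -4.490e-01,  1.000e-03]), 'wrist_force': array([-0.151,  0.917, -0.67 ]), 'moment': array([-0.021,  0.023,  0.018]), 'gripper_force': np.float64(0.0), 'gripper_width': np.float64(0.087)} 0.025
top [[0.0, 0.996, -0.092, 0.448], [-1.0, 0.001, 0.005, 0.025], [0.005, 0.092, 0.996, 1.647], [0.0, 0.0, 0.0, 1.0]] [[487.0, 0.0, 277.0], [0.0, 487.0, 211.0], [0.0, 0.0, 1.0]]
side [[0.861, 0.39, -0.327, 0.184], [-0.509, 0.643, -0.572, -0.684], [-0.012, 0.659, 0.752, 1.05], [0.0, 0.0, 0.0, 1.0]] [[415.0, 0.0, 273.0], [0.0, 415.0, 205.0], [0.0, 0.0, 1.0]]
[[0.959, 0.283, -0.001], [0.283, -0.959, 0.002], [-0.0, -0.002, -1.0]]
```

View pics/top0.png

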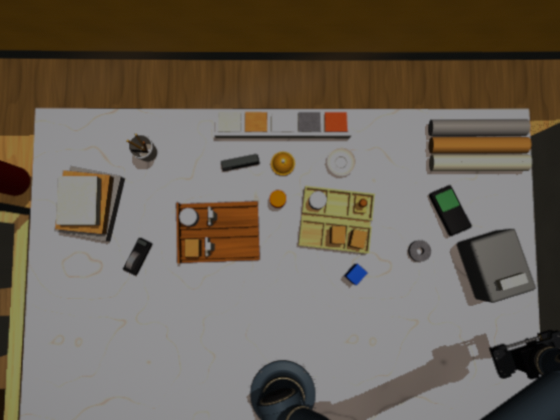

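View pics/side0.png

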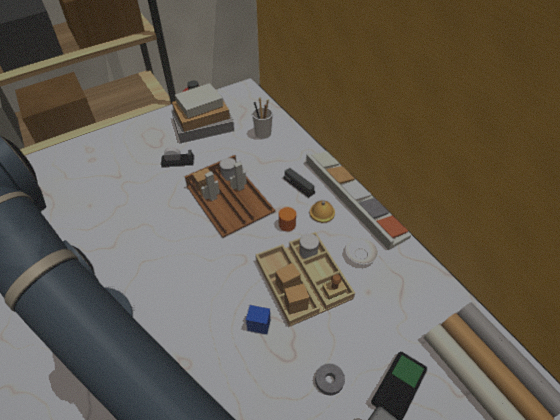

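The top view shows the tray centred at px (217,232). The shown box (192,247) is in the near lane, the shown tin (188,217) is in the far lane, and the lip is on the left (+y). The bin is at (336,221), with a tin (318,200), the stamp (361,203) and two boxes (338,236), (357,238). The blue box and orange tin are decoys. The side view agrees. Next I'll measure coarsely.

```bash
cat > m.py <<'E'
from h import *
d=grab('top'); im=d['color']; hsv=cv2.cvtColor(im,cv2.COLOR_BGR2HSV)
for n,p in dict(tray=(245,247),rail=(230,235),bin=(308,236),bwall=(300,220),box=(338,236),tin=(318,200),plate=(212,246)).items(): print(n,hsv[p[1],p[0]])
def rect(lo,hi,box,z,n):
    m=cv2.inRange(hsv,lo,hi); k=np.zeros_like(m); x0,y0,x1,y1=box;k[y0:y1,x0:x1]=m[y0:y1,x0:x1]
    P=cv2.findNonZero(cv2.morphologyEx(k,cv2.MORPH_OPEN,np.ones((2,2)))); r=cv2.minAreaRect(P); W=ray(d,cv2.boxPoints(r),z)
    print(n,r,np.round(W[:,:2],3).tolist(),'c',np.round(W.mean(0),4),'sides',np.linalg.norm(W[1]-W[0]),np.linalg.norm(W[2]-W[1]))
rect((3,130,50),(16,255,255),(165,190,268,275),.034,'tray')
rect((17,60,80),(32,255,255),(290,180,382,262),.037,'bin')
E
python3 m.py
```

```text
tray [ 13 214 119]
rail [ 13 212 114]
bin [ 23 128 146]
bwall [ 19  36 112]
box [ 17 179 147]
tin [120   2 145]
plate [23 49 42]
tray ((218.2202911376953, 232.60931396484375), (58.26764678955078, 81.42145538330078), 88.09085083007812) [[0.618, 0.35], [0.627, 0.08], [0.434, 0.073], [0.425, 0.34]] c [0.5259 0.2108 0.034 ] sides 0.2703901396435207 0.19310045127962952
bin ((337.03662109375, 220.67074584960938), (71.11790466308594, 60.95820999145508), 6.340191841125488) [[0.478, -0.054], [0.679, -0.077], [0.653, -0.312], [0.452, -0.286]] c [ 0.5656 -0.1824  0.037 ] sides 0.2029542418077313 0.23672982518070182
```

```bash
cat >> h.py <<'E'
def to(x,y,z,psi):
    "travel(mm), turn from the present pose to TCP x,y,z with tool x at heading psi"
    s=robot.sense(); M=R.from_rotvec(s['ee_rot']).as_matrix(); p=np.arctan2(M[1,0],M[0,0])
    t=M.T@(np.array([x,y,z])-s['eef_pos'])*1000
    print('travel',np.round(t,1).tolist(),'turn',round(float((p-psi+np.pi)%(2*np.pi)-np.pi),3),'| at',np.round(s['eef_pos'],4),'psi',round(p,3),'t',round(s['clock'],2))
E
python3 - <<'E'
from h import *
print(np.round(imaging.get_image('wrist')['mount'],3).tolist(),np.round(imaging.get_image('wrist')['mtx'],0).tolist())
to(.53,-.19,.36,np.pi/2-.11)
E
```

```text
[[0.001, 0.971, 0.241, 0.064], [1.0, -0.001, 0.001, 0.001], [0.001, 0.241, -0.971, -0.173], [0.0, 0.0, 0.0, 1.0]] [[312.0, 0.0, 278.0], [0.0, 312.0, 209.0], [0.0, 0.0, 1.0]]
travel [454.6, -342.7, -148.2] turn -1.174 | at [ 0.1909 -0.6472  0.2115] psi 0.287 t 0.25
```

Request:
servo_tool:
  targets:
    - {"travel": [0, 0, -90], "turn": 0}
    - {"travel": [0, 0, -90], "turn": 0}
    - {"travel": [455, -343, -90], "turn": -1.17}
    - {"travel": [455, -343, -90], "turn": -1.17}
    - {"travel": [455, -343, -90], "turn": -1.17}
    - {"travel": [455, -343, -90], "turn": -1.17}
    - {"travel": [455, -343, -90], "turn": -1.17}
    - {"travel": [455, -343, -90], "turn": -1.17}
    - {"travel": [455, -343, -90], "turn": -1.17}
    - {"travel": [455, -343, -90], "turn": -1.17}
    - {"travel": [455, -343, -90], "turn": -1.17}
    - {"travel": [455, -343, -90], "turn": -1.17}
    - {"travel": [455, -343, -90], "turn": -1.17}
    - {"travel": [455, -343, -90], "turn": -1.17}
    - {"travel": [455, -343, -90], "turn": -1.17}
    - {"travel": [455, -343, -90], "turn": -1.17}
    - {"travel": [455, -343, -90], "turn": -1.17}
    - {"travel": [455, -343, -90], "turn": -1.17}

```text
clock: 2.05
eef_pos: [0.5295, -0.1915, 0.302]
ee_rot: [2.348, 2.087, -0.001]
wrist_force: [-0.5, 0.1, -1.2]
gripper_width: 0.0872
gripper_force: 0.0
```

```bash
python3 - <<'E'
from h import *
d=grab('wrist','w1.png'); to(.526,.12,.30,np.pi/2+.034)
E
```

```text
travel [308.8, -39.9, 1.9] turn -0.151 | at [ 0.5296 -0.1913  0.3021] psi 1.454 t 2.1
```

View pics/w1.png

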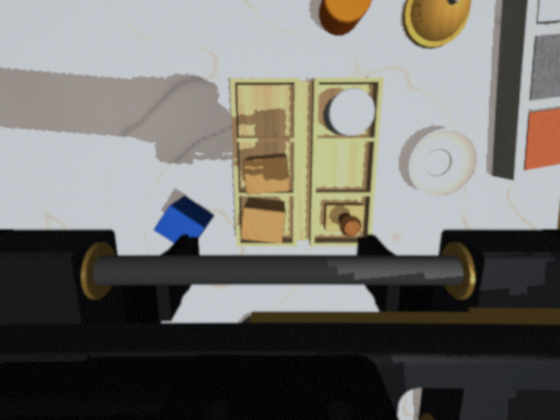

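The wrist view looks ahead of the tool. The bin corners are about (232,79), (382,79) and (376,245), with the tin at (351,112), boxes at (266,174) and (263,221), and the stamp at (348,225). Next, the tray.

Request:
servo_tool:
  targets:
    - {"travel": [250, -33, 20], "turn": -0.15}
    - {"travel": [250, -33, 20], "turn": -0.15}
    - {"travel": [250, -33, 20], "turn": -0.15}
    - {"travel": [250, -33, 20], "turn": -0.15}
    - {"travel": [250, -33, 20], "turn": -0.15}
    - {"travel": [250, -33, 20], "turn": -0.15}
    - {"travel": [250, -33, 20], "turn": -0.15}
    - {"travel": [250, -33, 20], "turn": -0.15}

```text
clock: 2.9
eef_pos: [0.5263, 0.0603, 0.282]
ee_rot: [2.184, 2.257, -0.001]
wrist_force: [-0.7, -1.6, -0.5]
gripper_width: 0.0873
gripper_force: 0.0
```

```bash
python3 - <<'E'
from h import *
d=grab('wrist','w2.png'); to(.526,.12,.30,np.pi/2+.034)
E
```

```text
travel [60.0, 1.6, -18.1] turn -0.002 | at [0.5264 0.06   0.2819] psi 1.603 t 2.95
```

View pics/w2.png

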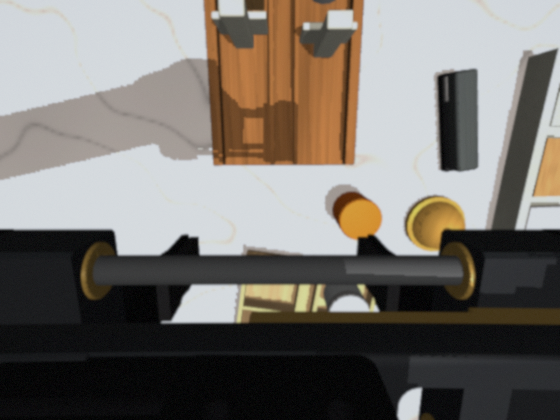

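The near-side tray corners are at (212,164) and (356,164), and the tabs are near the top edge at (240,8) and (341,15). I'll move 110 mm further to see the whole tray.

Request:
servo_tool:
  targets:
    - {"travel": [110, 0, -40], "turn": 0}
    - {"travel": [110, 0, -40], "turn": 0}
    - {"travel": [110, 0, -40], "turn": 0}
    - {"travel": [110, 0, -40], "turn": 0}
    - {"travel": [110, 0, -40], "turn": 0}

```text
clock: 3.45
eef_pos: [0.5227, 0.17, 0.3216]
ee_rot: [2.184, 2.257, -0.002]
wrist_force: [0.3, -0.2, 0.2]
gripper_width: 0.087
gripper_force: 0.0
```

```bash
python3 - <<'E'
from h import *
d=grab('wrist','w3.png'); to(.526,.12,.30,np.pi/2+.034)
im=d['color']; hsv=cv2.cvtColor(im,cv2.COLOR_BGR2HSV)
m=cv2.inRange(hsv,(3,130,50),(16,255,255)); m[235:]=0; m[:,:180]=0;m[:,400:]=0
P=cv2.findNonZero(cv2.morphologyEx(m,cv2.MORPH_OPEN,np.ones((3,3)))); 
print(cv2.boundingRect(P))
for y in (60,100,140,170,200):
    xs=P[P[:,0,1]==y][:,0,0]
    if len(xs): print(y,xs.min(),xs.max(),np.round(ray(d,[[xs.min(),y],[xs.max()+1,y]],.034)[:,:2],4).tolist())
E
```

```text
travel [-49.4, 1.8, 21.4] turn -0.002 | at [0.5226 0.1694 0.3213] psi 1.603 t 3.5
(207, 41, 153, 189)
60 214 351 [[0.4306, 0.3244], [0.6169, 0.3306]]
100 216 349 [[0.4324, 0.2735], [0.619, 0.2798]]
140 218 347 [[0.4343, 0.2193], [0.6212, 0.2255]]
170 220 345 [[0.4367, 0.1762], [0.6221, 0.1825]]
200 222 344 [[0.4392, 0.1311], [0.6245, 0.1374]]
```

View pics/w3.png

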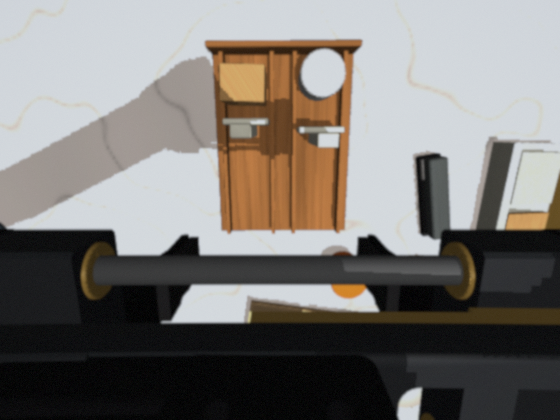

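The tray is fully visible: lip corners (207,41) and (360,41), shown box (243,83), shown tin (322,74). The pusher plates are at rows 121 (near) and 129 (far), with tabs at (241,130) and (328,140). I'll zoom on the tabs.

```bash
python3 - <<'E'
from h import *
im=cv2.imread('pics/w3.png'); c=im[35:165,205:365]; cv2.imwrite('pics/c3.png',cv2.resize(c,None,fx=4.5,fy=4.5,interpolation=cv2.INTER_CUBIC))
d=grab('wrist')
print('lip',np.round(ray(d,[[207,42],[361,42]],.057),4).tolist())
print('rear',np.round(ray(d,[[221,233],[346,233]],.034),4).tolist(),np.round(ray(d,[[221,231],[344,231]],.012),4).tolist())
E
```

```text
lip [[0.4267, 0.3397, 0.057], [0.6213, 0.3459, 0.057]]
rear [[0.4369, 0.0782, 0.034], [0.6302, 0.0845, 0.034]] [[0.4329, 0.0741, 0.012], [0.6319, 0.0807, 0.012]]
```

View pics/c3.png

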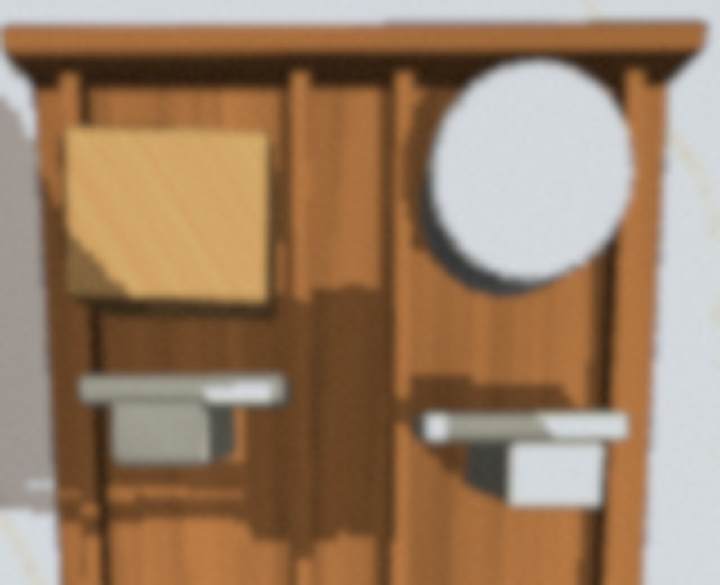

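```bash
cat >> h.py <<'E'
C=np.array([.5275,.2105]); A=.033
def w2t(p): c,s=np.cos(A),np.sin(A); d=np.array(p)[...,:2]-C; return np.stack([d[...,0]*c+d[...,1]*s,-d[...,0]*s+d[...,1]*c],-1)
def t2w(x,y): c,s=np.cos(A),np.sin(A); return C+np.array([x*c-y*s,x*s+y*c])
E
python3 - <<'E'
from h import *
d=grab('wrist')
t=ray(d,[[240.6,131.4],[328.6,140.6]],.131); p=ray(d,[[245.4,121.4],[321,129.7]],.072)
print(np.round(t,4),np.round(w2t(t),4),np.round(p,4),np.round(w2t(p),4))
tw=ray(d,[[229.4,131.4],[251.7,131.4]],.131);print(tw[1]-tw[0])
for i in(0,1): to(t[i][0],t[i][1],.126,np.pi/2+A)
E
```

```text
[[0.4779 0.2322 0.131 ]
 [0.5777 0.2253 0.131 ]] [[-0.0489  0.0233]
 [ 0.0507  0.0131]] [[0.4772 0.2447 0.072 ]
 [0.5761 0.2374 0.072 ]] [[-0.0491  0.0358]
 [ 0.0495  0.0253]]
[0.02509745 0.0008387  0.        ]
travel [64.3, -42.4, 195.2] turn -0.001 | at [0.5225 0.1696 0.3212] psi 1.603 t 3.6
travel [54.2, 57.2, 195.1] turn -0.001 | at [0.5225 0.1696 0.3212] psi 1.603 t 3.6
```

Request:
servo_tool:
  targets:
    - {"travel": [64, -42, 100], "turn": 0}
    - {"travel": [64, -42, 100], "turn": 0}
    - {"travel": [64, -42, 130], "turn": 0}
    - {"travel": [64, -42, 160], "turn": 0}
    - {"travel": [64, -42, 180], "turn": 0}
    - {"travel": [64, -42, 200], "turn": 0}
    - {"travel": [64, -42, 200], "turn": 0}
  grip: 60

```text
clock: 4.3
eef_pos: [0.4764, 0.2319, 0.1192]
ee_rot: [-2.182, -2.257, 0.01]
wrist_force: [0.0, -0.5, 0.2]
gripper_width: 0.0601
gripper_force: 0.0
```

Request:
servo_tool:
  targets:
    - {"travel": [0, 0, 0], "turn": 0}
    - {"travel": [0, 0, 0], "turn": 0}
    - {"travel": [0, 0, 0], "turn": 0}
    - {"travel": [0, 0, 0], "turn": 0}
    - {"travel": [0, 0, 0], "turn": 0}
    - {"travel": [0, 0, 0], "turn": 0}
  grip: 15
  force: 20

```text
clock: 4.9
eef_pos: [0.4779, 0.2348, 0.1223]
ee_rot: [2.181, 2.261, 0.001]
wrist_force: [-0.3, -0.2, 0.2]
gripper_width: 0.0208
gripper_force: 0.0
```

Request:
servo_tool:
  targets:
    - {"travel": [0, 0, 0], "turn": 0}
    - {"travel": [0, 0, 0], "turn": 0}
    - {"travel": [0, 0, 0], "turn": 0}

```text
clock: 5.2
eef_pos: [0.4778, 0.2348, 0.122]
ee_rot: [2.181, 2.261, -0.0]
wrist_force: [0.2, 0.4, -0.3]
gripper_width: 0.0153
gripper_force: 0.0
```

```bash
python3 - <<'E'
from h import *
d=grab('side'); c=d['color'][130:260,150:310]; cv2.imwrite('pics/s1.png',cv2.resize(c,None,fx=4.5,fy=4.5,interpolation=cv2.INTER_CUBIC))
E
```

```text
(no output)
```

View pics/s1.png

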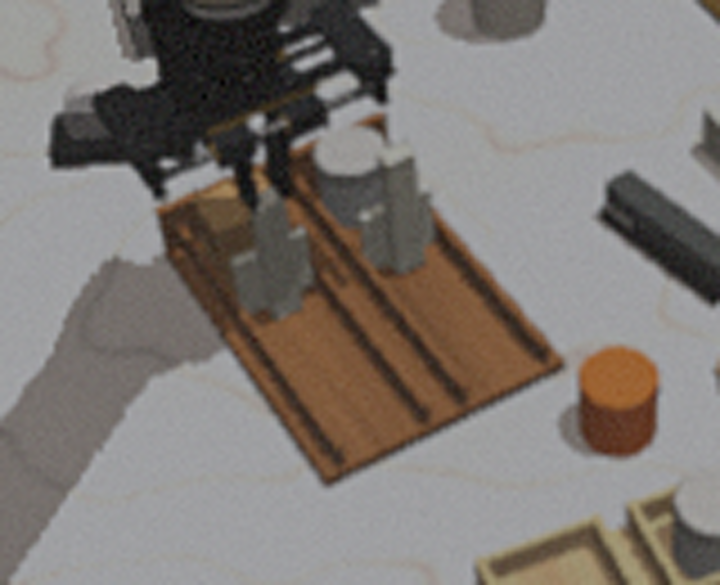

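```bash
python3 - <<'E'
from h import *
s=robot.sense()
for n in('side','top'):
    d=grab(n)
    tip=np.array(s['eef_pos'])-[0,0,.025]
    P=[tip,s['eef_pos'],[*t2w(-.05,.0235),.131],[*t2w(-.05,.0235),.012],[*t2w(.05,.0135),.131],[*t2w(-.1,-.135),.0],[*t2w(.1,-.135),.0]]
    q=proj(d,P)
    print(np.round(q,1).tolist(), np.round((q-[150,130])*4.5).tolist() if n=='side' else '')
    if n=='top': cv2.imwrite('pics/t1.png',cv2.resize(d['color'][180:290,160:280],None,fx=5,fy=5,interpolation=cv2.INTER_CUBIC)); print(np.round((q-[160,180])*5).tolist())
E
```

```text
[[210.1, 181.1], [209.2, 175.6], [208.8, 174.2], [213.3, 199.3], [237.9, 164.1], [222.6, 239.6], [276.0, 213.1]] [[271.0, 230.0], [266.0, 205.0], [265.0, 199.0], [285.0, 312.0], [395.0, 153.0], [327.0, 493.0], [567.0, 374.0]]
[[208.3, 246.7], [207.2, 246.5], [207.6, 246.8], [212.4, 247.4], [210.2, 214.6], [260.4, 260.9], [258.6, 201.8]] 
[[241.0, 333.0], [236.0, 333.0], [238.0, 334.0], [262.0, 337.0], [251.0, 173.0], [502.0, 404.0], [493.0, 109.0]]
```

```bash
python3 - <<'E'
from h import *
print(robot.finger_overhang)
s=robot.sense(); d=grab('wrist'); e=s['eef_pos']
q=proj(d,[e,np.array(e)-[0,0,.025],[*t2w(-.05,.0235),.131],[*t2w(-.05,.0398),.072]]);print(np.round(q,1).tolist())
a=cv2.resize(d['color'],(400,300)); b=cv2.resize(cv2.imread('pics/t1.png'),(327,300)); cv2.imwrite('pics/m1.png',np.hstack([a,b]))
E
```

```text
0.025
[[278.8, 244.8], [278.7, 231.6], [276.9, 254.5], [277.1, 202.8]]
```

View pics/m1.png

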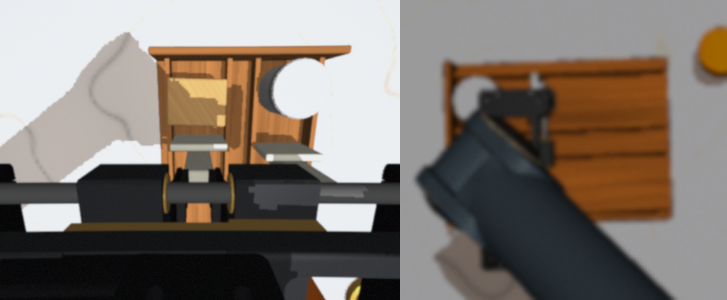

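The tab lies where predicted (plate at (278,203) full-res), but the fingers passed 24 mm without contact. I'll zoom on the fingers.

```bash
python3 - <<'E'
from h import *
d=grab('wrist'); e=np.array(robot.sense()['eef_pos'])
c=cv2.resize(d['color'][170:300,190:370],None,fx=4.4,fy=4.4,interpolation=cv2.INTER_CUBIC)
c=cv2.convertScaleAbs(c,alpha=1.6,beta=25)
for dz,col in((0,(0,0,255)),(.006,(0,255,255)),(.025,(0,255,0))):
    for dx in(-.008,.008):
        p=(proj(d,[e+[dx,0,-dz]])[0]-[190,170])*4.4; cv2.circle(c,tuple(int(v) for v in p),5,col,2)
for dx in(-.012,.012):
  for dy in(-.008,.008):
    p=(proj(d,[[*t2w(-.05+dx,.0235+dy),.131]])[0]-[190,170])*4.4; cv2.circle(c,tuple(int(v) for v in p),5,(255,0,255),2)
cv2.imwrite('pics/c4.png',c)
E
```

```text
(no output)
```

View pics/c4.png

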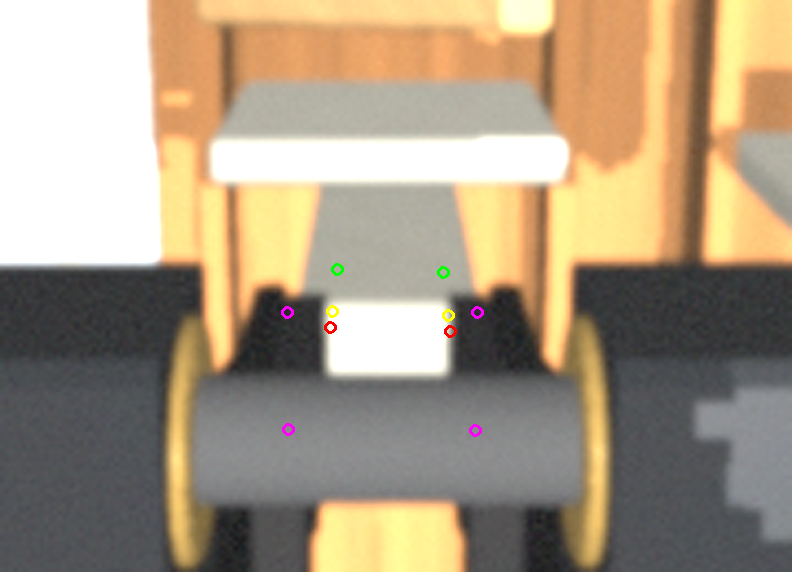

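The fingers closed above the tab top: the lit top face shows between them at zoom (388,335). The tips are higher than the stated overhang implies. I'll open, go lower, and close again.

Request:
servo_tool:
  targets:
    - {"travel": [0, 0, 0], "turn": 0}
    - {"travel": [0, 0, 0], "turn": 0}
    - {"travel": [0, 0, 0], "turn": 0}
    - {"travel": [0, 0, 0], "turn": 0}
    - {"travel": [-2, 0, 5], "turn": 0}
    - {"travel": [-2, 0, 10], "turn": 0}
    - {"travel": [-2, 0, 15], "turn": 0}
    - {"travel": [-2, 0, 18], "turn": 0}
    - {"travel": [-2, 0, 18], "turn": 0}
  grip: 60

```text
clock: 6.35
eef_pos: [0.4775, 0.2326, 0.1033]
ee_rot: [-2.181, -2.261, 0.002]
wrist_force: [-0.2, -0.2, -0.1]
gripper_width: 0.0599
gripper_force: 0.0
```

Request:
servo_tool:
  targets:
    - {"travel": [0, 0, 0], "turn": 0}
    - {"travel": [0, 0, 0], "turn": 0}
    - {"travel": [0, 0, 0], "turn": 0}
    - {"travel": [0, 0, 0], "turn": 0}
    - {"travel": [0, 0, 0], "turn": 0}
    - {"travel": [0, 0, 0], "turn": 0}
    - {"travel": [0, 0, 0], "turn": 0}
    - {"travel": [0, 0, 0], "turn": 0}
  grip: 15
  force: 20

```text
clock: 7.15
eef_pos: [0.4779, 0.2328, 0.1041]
ee_rot: [2.181, 2.261, 0.0]
wrist_force: [0.7, -0.3, 0.9]
gripper_width: 0.0237
gripper_force: 20.0
```

Request:
servo_tool:
  targets:
    - {"travel": [-10, 0, 0], "turn": 0}
    - {"travel": [-25, 0, 0], "turn": 0}
    - {"travel": [-40, 0, 0], "turn": 0}
    - {"travel": [-55, 0, 0], "turn": 0}
    - {"travel": [-70, 0, 0], "turn": 0}
    - {"travel": [-85, 0, 0], "turn": 0}
    - {"travel": [-100, 0, 0], "turn": 0}
    - {"travel": [-115, 0, 0], "turn": 0}
    - {"travel": [-130, 0, 0], "turn": 0}
    - {"travel": [-138, 0, 0], "turn": 0}
    - {"travel": [-142, 0, 0], "turn": 0}
    - {"travel": [-142, 0, 0], "turn": 0}

```text
clock: 8.35
eef_pos: [0.4833, 0.0892, 0.1041]
ee_rot: [2.181, 2.259, -0.002]
wrist_force: [3.5, -1.4, -1.2]
gripper_width: 0.0236
gripper_force: 20.0
```

```bash
python3 - <<'E'
from h import *
s=robot.sense(); d=grab('side'); e=np.array(s['eef_pos'])
q=proj(d,[e,e-[0,0,.025],e+[0,0,.02]]); o=q[0].astype(int)-[60,60]; print(w2t(e),s['gripper_width'],s['wrist_force'])
c=cv2.resize(d['color'][o[1]:o[1]+120,o[0]:o[0]+150],None,fx=5,fy=5,interpolation=cv2.INTER_CUBIC); c=cv2.convertScaleAbs(c,alpha=1.6,beta=20)
for p,col in zip(q,((0,0,255),(0,255,0),(255,0,255))): cv2.circle(c,tuple(int(v) for v in (p-o)*5),5,col,2)
cv2.imwrite('pics/s2.png',c)
E
```

```text
[-0.04814114 -0.11978626] 0.023630265582982833 [ 3.50920939 -1.44497326 -1.22735997]
```

View pics/s2.png

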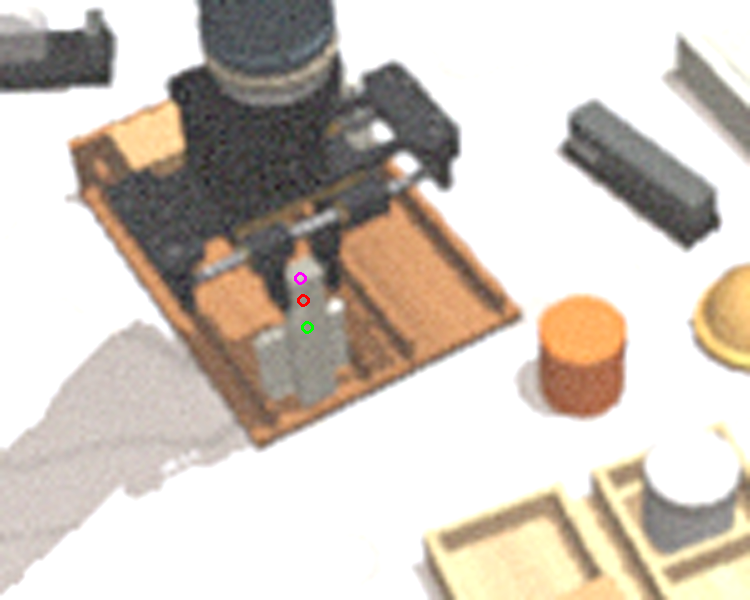

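Request:
servo_tool:
  targets:
    - {"travel": [0, 0, 0], "turn": 0}
    - {"travel": [0, 0, 0], "turn": 0}
    - {"travel": [0, 0, 0], "turn": 0}
    - {"travel": [0, 0, 0], "turn": 0}
    - {"travel": [0, 0, -30], "turn": 0}
    - {"travel": [0, 0, -70], "turn": 0}
    - {"travel": [133, 98, -70], "turn": 0}
    - {"travel": [133, 98, -70], "turn": 0}
    - {"travel": [133, 98, -70], "turn": 0}
    - {"travel": [133, 98, -70], "turn": 0}
    - {"travel": [133, 98, -70], "turn": 0}
    - {"travel": [133, 98, -70], "turn": 0}
  grip: 60

```text
clock: 9.6
eef_pos: [0.5753, 0.2263, 0.1733]
ee_rot: [-2.181, -2.261, 0.004]
wrist_force: [-0.7, -0.3, 0.1]
gripper_width: 0.0596
gripper_force: 0.0
```

```bash
python3 - <<'E'
from h import *
s=robot.sense(); e=np.array(s['eef_pos']); print(w2t(e),s['gripper_width'],e)
M=R.from_rotvec(s['ee_rot']).as_matrix()
d=grab('side'); g=cv2.cvtColor(d['color'],cv2.COLOR_BGR2GRAY)
for sy in(-.037,.037):
    zs=np.arange(-.05,.06,.004); q=proj(d,[e+M@[0,sy,z] for z in zs])
    print([(int(1000*z),int(g[int(round(v)),int(round(u))])) for z,(u,v) in zip(zs,q)])
cv2.imwrite('pics/s3.png',d['color'])
E
```

```text
[0.048268   0.01425646] 0.05962855526787832 [0.57527135 0.22634125 0.17333811]
[(-50, 28), (-46, 24), (-41, 25), (-37, 25), (-33, 28), (-29, 28), (-25, 22), (-21, 20), (-17, 27), (-13, 24), (-9, 49), (-5, 100), (-1, 146), (2, 154), (6, 157), (10, 159), (14, 155), (18, 155), (22, 148), (26, 141), (30, 143), (34, 108), (38, 89), (42, 89), (46, 67), (50, 64), (54, 75), (58, 78)]
[(-50, 35), (-46, 28), (-41, 25), (-37, 31), (-33, 27), (-29, 28), (-25, 28), (-21, 12), (-17, 23), (-13, 21), (-9, 29), (-5, 88), (-1, 145), (2, 162), (6, 162), (10, 160), (14, 157), (18, 161), (22, 164), (26, 158), (30, 164), (34, 162), (38, 162), (42, 160), (46, 163), (50, 163), (54, 159), (58, 159)]
```

Measured: the fingertips sit about 7 mm above the reported TCP, not 25 mm ahead of it. I'll use tip z = eef z + 7 mm from here. Next, the far pusher.

Request:
servo_tool:
  targets:
    - {"travel": [0, 2, 30], "turn": 0}
    - {"travel": [-1, 2, 50], "turn": 0}
    - {"travel": [-1, 2, 65], "turn": 0}
    - {"travel": [-1, 2, 72], "turn": 0}
    - {"travel": [-1, 2, 72], "turn": 0}
  grip: 60

```text
clock: 10.15
eef_pos: [0.5777, 0.2254, 0.1015]
ee_rot: [-2.182, -2.26, 0.002]
wrist_force: [0.2, 0.9, -0.7]
gripper_width: 0.0599
gripper_force: 0.0
```

Request:
servo_tool:
  targets:
    - {"travel": [0, 0, 0], "turn": 0}
    - {"travel": [0, 0, 0], "turn": 0}
    - {"travel": [0, 0, 0], "turn": 0}
    - {"travel": [0, 0, 0], "turn": 0}
    - {"travel": [0, 0, 0], "turn": 0}
    - {"travel": [0, 0, 0], "turn": 0}
    - {"travel": [0, 0, 0], "turn": 0}
  grip: 15
  force: 20

```text
clock: 10.85
eef_pos: [0.5783, 0.2264, 0.1022]
ee_rot: [2.181, 2.261, 0.0]
wrist_force: [-1.1, -1.2, 1.4]
gripper_width: 0.0239
gripper_force: 20.0
```

Request:
servo_tool:
  targets:
    - {"travel": [-10, 0, 0], "turn": 0}
    - {"travel": [-25, 0, 0], "turn": 0}
    - {"travel": [-40, 0, 0], "turn": 0}
    - {"travel": [-55, 0, 0], "turn": 0}
    - {"travel": [-70, 0, 0], "turn": 0}
    - {"travel": [-85, 0, 0], "turn": 0}
    - {"travel": [-100, 0, 0], "turn": 0}
    - {"travel": [-115, 0, 0], "turn": 0}
    - {"travel": [-125, 0, 0], "turn": 0}
    - {"travel": [-130, 0, 0], "turn": 0}
    - {"travel": [-130, 0, 0], "turn": 0}

```text
clock: 11.95
eef_pos: [0.5832, 0.0943, 0.1022]
ee_rot: [2.181, 2.258, -0.003]
wrist_force: [1.7, -0.8, 2.1]
gripper_width: 0.0238
gripper_force: 20.0
```

Request:
servo_tool:
  targets:
    - {"travel": [0, 0, 0], "turn": 0}
    - {"travel": [0, 0, 0], "turn": 0}
    - {"travel": [0, 0, 0], "turn": 0}
    - {"travel": [0, 0, 0], "turn": 0}
    - {"travel": [0, 0, -30], "turn": 0}
    - {"travel": [0, 0, -80], "turn": 0}
    - {"travel": [0, 0, -130], "turn": 0}
    - {"travel": [-180, -40, -180], "turn": 0.14}
    - {"travel": [-180, -40, -180], "turn": 0.14}
    - {"travel": [-180, -40, -180], "turn": 0.14}
    - {"travel": [-180, -40, -180], "turn": 0.14}
    - {"travel": [-180, -40, -180], "turn": 0.14}
    - {"travel": [-180, -40, -180], "turn": 0.14}
    - {"travel": [-180, -40, -180], "turn": 0.14}
  grip: 87

```text
clock: 13.35
eef_pos: [0.5491, -0.0831, 0.2817]
ee_rot: [-2.33, -2.105, -0.0]
wrist_force: [0.6, 0.3, 0.3]
gripper_width: 0.0871
gripper_force: 0.0
```

Request:
servo_tool:
  targets:
    - {"travel": [-165, 10, -20], "turn": 0}
    - {"travel": [-165, 10, -20], "turn": 0}
    - {"travel": [-165, 10, -20], "turn": 0}
    - {"travel": [-165, 10, -20], "turn": 0}
    - {"travel": [-165, 10, -20], "turn": 0}
    - {"travel": [-165, 10, -20], "turn": 0}

```text
clock: 13.95
eef_pos: [0.5428, -0.247, 0.3016]
ee_rot: [-2.329, -2.106, -0.002]
wrist_force: [-0.3, 1.0, 0.2]
gripper_width: 0.0868
gripper_force: 0.0
```

```bash
python3 - <<'E'
from h import *
d=grab('wrist','w4.png'); im=d['color']; s=robot.sense(); print(s['eef_pos'])
T=np.eye(4); cv2.imwrite('pics/w4z.png',cv2.resize(im[0:230,170:450],None,fx=2.6,fy=2.6,interpolation=cv2.INTER_CUBIC)); np.save('w4c.npy',d['c2w'])
E
```

```text
[ 0.54288251 -0.24637244  0.30175375]
```

View pics/w4z.png

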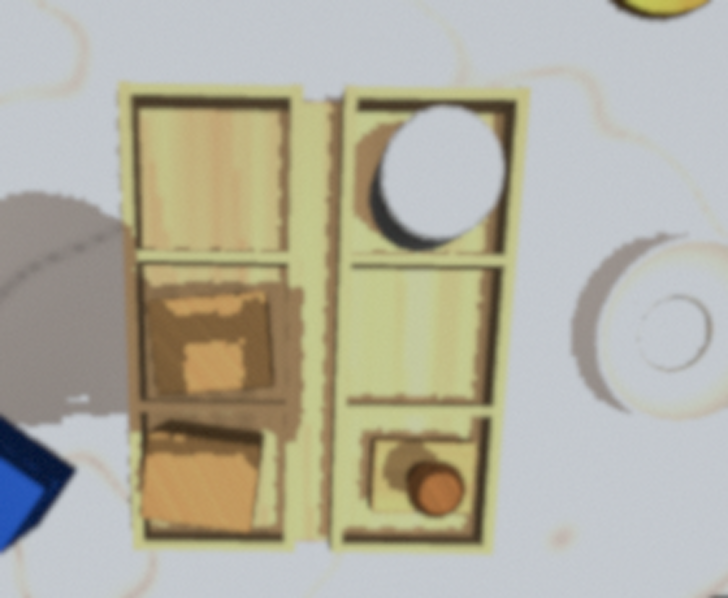

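The tin top is at zoom (442,172). Box A's top has corners about (148,300), (265,293), (273,388), (158,395), and box B's about (147,437), (262,452), (252,531), (142,514). The stamp is at (425,480), and the bin is undisturbed.

```bash
cat > b.py <<'E'
from h import *
d=imaging.get_image('wrist'); d['c2w']=np.load('w4c.npy')
z=lambda L:np.array(L,float)/2.6+[170,0]
for n,L in dict(A=[(148,300),(265,293),(273,388),(158,395)],B=[(147,437),(262,452),(252,531),(142,514)]).items():
    W=ray(d,z(L),.082)[:,:2]; ex=W[1]-W[0]+W[2]-W[3]; ey=W[0]-W[3]+W[1]-W[2]
    print(n,'c',W.mean(0).round(4),'sides',[round(float(np.linalg.norm(W[i]-W[(i+1)%4])),4) for i in range(4)],'yaw',np.arctan2(ex[1],ex[0]).round(3),np.arctan2(-ey[0],ey[1]).round(3))
print('tin',ray(d,z([(442,172)]),.072),ray(d,z([(380,172),(504,172)]),.072))
print('bin corners',ray(d,z([(118,84),(528,90),(490,552),(135,548)]),.037).round(4))
E
python3 b.py
```

```text
A c [ 0.5162 -0.1804] sides [0.0542, 0.0432, 0.0549, 0.0433] yaw -0.041 -0.023
B c [ 0.5033 -0.2455] sides [0.0559, 0.0396, 0.0549, 0.0381] yaw -0.243 -0.218
tin [[ 0.62960579 -0.11516345  0.072     ]] [[ 0.60146836 -0.11225118  0.072     ]
 [ 0.65768233 -0.11811145  0.072     ]]
bin corners [[ 0.4825 -0.0545  0.037 ]
 [ 0.6797 -0.0772  0.037 ]
 [ 0.6533 -0.3066  0.037 ]
 [ 0.4573 -0.2847  0.037 ]]
```

```bash
python3 - <<'E'
from h import *
d=imaging.get_image('wrist')
# shown pieces, from w3 (pose recorded then)
T=np.eye(4); T[:3,:3]=np.array([[np.cos(1.603),np.sin(1.603),0],[np.sin(1.603),-np.cos(1.603),0],[0,0,-1]]); T[:3,3]=[.5225,.1696,.3212]; d['c2w']=T@d['mount']
z=lambda L:np.array(L,float)/4.5+[205,35]
b=ray(d,z([(65,128),(270,132),(270,302),(68,295)]),.082); t=ray(d,z([(530,172),(430,172),(633,172)]),.072)
print('box',w2t(b).round(4).tolist(),w2t(b).mean(0),'tin',w2t(t).round(4).tolist())
tp=grab('top'); h=cv2.cvtColor(tp['color'],cv2.COLOR_BGR2HSV); m=cv2.inRange(h,(105,150,60),(130,255,255)); m[:, :340]=0; c=max(cv2.findContours(m,0,1)[0],key=cv2.contourArea)
print('blue',ray(tp,cv2.boxPoints(cv2.minAreaRect(c)),.06).round(3).tolist())
to(.5162,-.1804,.12,np.pi/2-.032)
E
```

```text
box [[-0.0775, 0.1035], [-0.0223, 0.1026], [-0.0228, 0.0593], [-0.0788, 0.061]] [-0.05032759  0.08157868] tin [[0.0496, 0.0942], [0.0218, 0.0943], [0.0782, 0.0941]]
blue [[0.384, -0.203, 0.06], [0.426, -0.24, 0.06], [0.397, -0.273, 0.06], [0.355, -0.236, 0.06]]
travel [63.9, -33.1, 182.2] turn -0.068 | at [ 0.5427 -0.2473  0.3021] psi 1.471 t 14.15
```

Request:
servo_tool:
  targets:
    - {"travel": [64, -33, 100], "turn": -0.068}
    - {"travel": [64, -33, 100], "turn": -0.068}
    - {"travel": [64, -33, 150], "turn": -0.068}
    - {"travel": [64, -33, 190], "turn": -0.068}
    - {"travel": [64, -33, 220], "turn": -0.068}
    - {"travel": [64, -33, 235], "turn": -0.068}
    - {"travel": [64, -33, 248], "turn": -0.068}
    - {"travel": [64, -33, 256], "turn": -0.068}
    - {"travel": [64, -33, 260], "turn": -0.068}
    - {"travel": [64, -33, 260], "turn": -0.068}
  grip: 72

```text
clock: 15.15
eef_pos: [0.5167, -0.1832, 0.0428]
ee_rot: [2.26, 2.18, 0.001]
wrist_force: [-0.4, 0.1, -0.4]
gripper_width: 0.0721
gripper_force: 0.0
```

Request:
servo_tool:
  targets:
    - {"travel": [0, 0, 0], "turn": 0}
    - {"travel": [0, 0, 0], "turn": 0}
    - {"travel": [0, 0, 0], "turn": 0}
    - {"travel": [0, 0, 0], "turn": 0}
    - {"travel": [0, 0, 0], "turn": 0}
    - {"travel": [0, 0, 0], "turn": 0}
  grip: 40
  force: 15

```text
clock: 15.75
eef_pos: [0.5164, -0.1832, 0.0427]
ee_rot: [2.26, 2.18, 0.0]
wrist_force: [-1.3, -0.7, 6.5]
gripper_width: 0.0558
gripper_force: 15.0
```

Request:
servo_tool:
  targets:
    - {"travel": [0, 0, -20], "turn": 0}
    - {"travel": [0, 0, -50], "turn": 0}
    - {"travel": [0, 0, -90], "turn": 0}
    - {"travel": [0, 0, -120], "turn": 0}
    - {"travel": [0, 0, -120], "turn": 0}
  force: 25

```text
clock: 16.25
eef_pos: [0.5187, -0.1833, 0.1659]
ee_rot: [2.256, 2.176, 0.006]
wrist_force: [1.4, 0.1, -1.0]
gripper_width: 0.0557
gripper_force: 25.0
```

```bash
python3 - <<'E'
from h import *
p=t2w(-.05,.028); to(*p,.044,np.pi/2+A); print(robot.sense()['wrist_force'],robot.sense()['gripper_width'])
E
```

```text
travel [418.6, -58.2, 120.4] turn -0.069 | at [ 0.5187 -0.1833  0.1659] psi 1.535 t 16.25
[ 1.40178873  0.12493094 -1.01691125] 0.055689539931912765
```

Request:
servo_tool:
  targets:
    - {"travel": [0, 0, -50], "turn": 0}
    - {"travel": [40, -10, -70], "turn": -0.03}
    - {"travel": [90, -20, -70], "turn": -0.07}
    - {"travel": [140, -30, -70], "turn": -0.07}
    - {"travel": [190, -40, -70], "turn": -0.07}
    - {"travel": [240, -50, -70], "turn": -0.07}
    - {"travel": [290, -56, -70], "turn": -0.07}
    - {"travel": [340, -56, -70], "turn": -0.07}
    - {"travel": [380, -56, -70], "turn": -0.07}
    - {"travel": [410, -56, -70], "turn": -0.07}
    - {"travel": [418, -56, -40], "turn": -0.07}
    - {"travel": [418, -56, 0], "turn": -0.07}
    - {"travel": [418, -56, 40], "turn": -0.07}
    - {"travel": [418, -56, 40], "turn": -0.07}
    - {"travel": [418, -56, 40], "turn": -0.07}

```text
clock: 17.75
eef_pos: [0.4744, 0.2368, 0.1215]
ee_rot: [-2.182, -2.258, 0.003]
wrist_force: [0.5, 1.0, -1.9]
gripper_width: 0.0559
gripper_force: 25.0
```

```bash
python3 - <<'E'
from h import *
p=t2w(-.05,.028); to(*p,.044,np.pi/2+A); print(robot.sense()['wrist_force'],robot.sense()['gripper_width'])
E
```

```text
travel [0.0, 2.3, 77.5] turn 0.001 | at [0.4744 0.2368 0.1215] psi 1.605 t 17.75
[ 0.45411867  1.03452526 -1.85971462] 0.05594509842533235
```

Request:
servo_tool:
  targets:
    - {"travel": [0, 2, 20], "turn": 0}
    - {"travel": [0, 2, 40], "turn": 0}
    - {"travel": [0, 2, 55], "turn": 0}
    - {"travel": [0, 2, 65], "turn": 0}
    - {"travel": [0, 2, 72], "turn": 0}
    - {"travel": [0, 2, 76], "turn": 0}
    - {"travel": [0, 2, 78], "turn": 0}
    - {"travel": [0, 2, 78], "turn": 0}
    - {"travel": [0, 2, 78], "turn": 0}

```text
clock: 18.65
eef_pos: [0.4774, 0.2372, 0.0444]
ee_rot: [2.183, 2.259, 0.001]
wrist_force: [0.6, 0.8, -2.6]
gripper_width: 0.0558
gripper_force: 25.0
```

Request:
servo_tool:
  targets:
    - {"travel": [0, 0, 1], "turn": 0}
    - {"travel": [0, 0, 1.5], "turn": 0}
    - {"travel": [0, 0, 1.5], "turn": 0}

```text
clock: 18.95
eef_pos: [0.4772, 0.2369, 0.0427]
ee_rot: [2.183, 2.259, 0.0]
wrist_force: [-0.0, -0.6, -0.1]
gripper_width: 0.0557
gripper_force: 25.0
```

Request:
servo_tool:
  targets:
    - {"travel": [0, 0, 0], "turn": 0}
    - {"travel": [0, 0, 0], "turn": 0}
    - {"travel": [0, 0, 0], "turn": 0}
    - {"travel": [0, 0, 0], "turn": 0}
    - {"travel": [0, 0, -20], "turn": 0}
    - {"travel": [0, 0, -50], "turn": 0}
    - {"travel": [0, 0, -90], "turn": 0}
    - {"travel": [0, 0, -130], "turn": 0}
    - {"travel": [-100, 20, -180], "turn": 0.1}
    - {"travel": [-350, 50, -240], "turn": 0.14}
    - {"travel": [-350, 50, -240], "turn": 0.14}
    - {"travel": [-480, 50, -260], "turn": 0.14}
    - {"travel": [-480, 50, -260], "turn": 0.14}
    - {"travel": [-480, 50, -260], "turn": 0.14}
    - {"travel": [-480, 50, -260], "turn": 0.14}
    - {"travel": [-480, 50, -260], "turn": 0.14}
    - {"travel": [-480, 50, -260], "turn": 0.14}
    - {"travel": [-480, 50, -260], "turn": 0.14}
    - {"travel": [-480, 50, -260], "turn": 0.14}
  grip: 72

```text
clock: 20.85
eef_pos: [0.5429, -0.2505, 0.303]
ee_rot: [2.346, 2.083, -0.002]
wrist_force: [-0.1, -1.0, -0.1]
gripper_width: 0.0718
gripper_force: 0.0
```

```bash
python3 - <<'E'
from h import *
d=grab('wrist','w5.png'); s=robot.sense()
old=cv2.imread('pics/w4.png'); o=dict(d); o['c2w']=np.load('w4c.npy')
h=cv2.cvtColor(d['color'],cv2.COLOR_BGR2HSV)
# predicted outlines of B and tin for checking
q=proj(d,[[.5033,-.2455,.082],[.6296,-.1152,.072]]); print(q.round(1))
a=cv2.resize(d['color'][0:230,170:450],None,fx=2.6,fy=2.6,interpolation=cv2.INTER_CUBIC); cv2.imwrite('pics/w5z.png',a); np.save('w5c.npy',d['c2w'])
print(s['eef_pos'])
E
```

```text
[[246.4 182.8]
 [337.   60.7]]
[ 0.54295059 -0.2459107   0.30239579]
```

View pics/w5z.png

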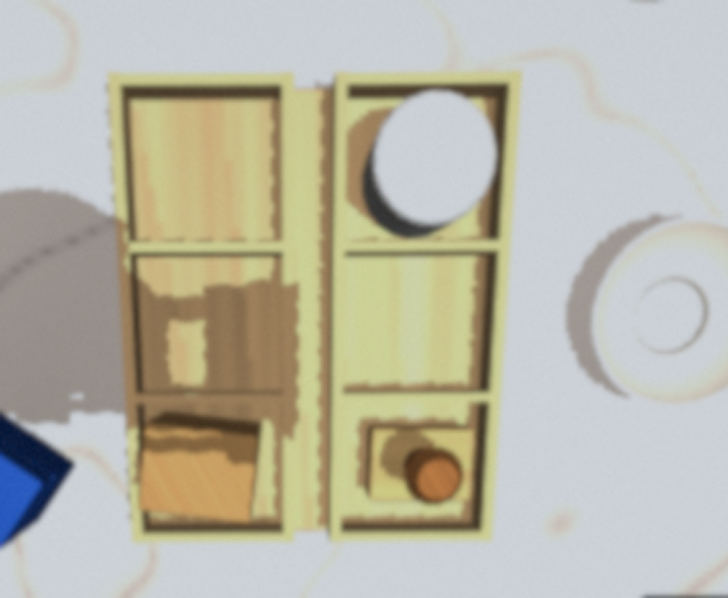

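The bin is as before: box B's top is at about (200,475) zoom, the tin at (435,158), and the middle compartment is empty. I'll pick box B.

```bash
python3 - <<'E'
from h import *
to(.5033,-.2460,.043,np.pi/2-.225)
E
```

```text
travel [-4.4, -39.5, 259.4] turn 0.111 | at [ 0.543  -0.2459  0.3024] psi 1.457 t 20.9
```

Request:
servo_tool:
  targets:
    - {"travel": [-4, -40, 80], "turn": 0.111}
    - {"travel": [-4, -40, 120], "turn": 0.111}
    - {"travel": [-4, -40, 160], "turn": 0.111}
    - {"travel": [-4, -40, 195], "turn": 0.111}
    - {"travel": [-4, -40, 220], "turn": 0.111}
    - {"travel": [-4, -40, 238], "turn": 0.111}
    - {"travel": [-4, -40, 250], "turn": 0.111}
    - {"travel": [-4, -40, 257], "turn": 0.111}
    - {"travel": [-4, -40, 259], "turn": 0.111}
    - {"travel": [-4, -40, 259], "turn": 0.111}

```text
clock: 21.9
eef_pos: [0.5037, -0.2407, 0.0442]
ee_rot: [2.448, 1.968, 0.001]
wrist_force: [-0.1, -0.3, 0.4]
gripper_width: 0.0723
gripper_force: 0.0
```

Request:
servo_tool:
  targets:
    - {"travel": [0, 0, 0], "turn": 0}
    - {"travel": [0, 0, 0], "turn": 0}
    - {"travel": [0, 0, 0], "turn": 0}
    - {"travel": [0, 0, 0], "turn": 0}
    - {"travel": [0, 0, 0], "turn": 0}
    - {"travel": [0, 0, 0], "turn": 0}
  grip: 40
  force: 25

```text
clock: 22.5
eef_pos: [0.5035, -0.2411, 0.0441]
ee_rot: [2.448, 1.967, 0.0]
wrist_force: [-1.1, -0.8, 6.6]
gripper_width: 0.0556
gripper_force: 24.9
```

Request:
servo_tool:
  targets:
    - {"travel": [0, 0, -20], "turn": 0}
    - {"travel": [0, 0, -50], "turn": 0}
    - {"travel": [0, 0, -90], "turn": 0}
    - {"travel": [0, 0, -130], "turn": 0}
    - {"travel": [0, 0, -170], "turn": 0}
    - {"travel": [0, 0, -190], "turn": 0}
    - {"travel": [0, 0, -190], "turn": 0}
    - {"travel": [0, 0, -190], "turn": 0}

```text
clock: 23.3
eef_pos: [0.5023, -0.2408, 0.2324]
ee_rot: [-2.448, -1.967, 0.002]
wrist_force: [-0.5, -0.8, -2.3]
gripper_width: 0.0558
gripper_force: 24.9
```

```bash
python3 - <<'E'
from h import *
p=t2w(-.05,-.027); to(*p,.12,np.pi/2+A)
E
```

```text
travel [407.6, -114.2, 112.6] turn -0.25 | at [ 0.5023 -0.2408  0.2324] psi 1.354 t 23.3
```

Request:
servo_tool:
  targets:
    - {"travel": [40, -11, 0], "turn": -0.03}
    - {"travel": [85, -24, 0], "turn": -0.06}
    - {"travel": [130, -36, 0], "turn": -0.1}
    - {"travel": [175, -49, 0], "turn": -0.15}
    - {"travel": [220, -62, 0], "turn": -0.2}
    - {"travel": [265, -74, 0], "turn": -0.25}
    - {"travel": [310, -87, 0], "turn": -0.25}
    - {"travel": [355, -99, 0], "turn": -0.25}
    - {"travel": [390, -109, 0], "turn": -0.25}
    - {"travel": [408, -114, 30], "turn": -0.25}
    - {"travel": [408, -114, 70], "turn": -0.25}
    - {"travel": [408, -114, 110], "turn": -0.25}
    - {"travel": [408, -114, 112], "turn": -0.25}
    - {"travel": [408, -114, 112], "turn": -0.25}

```text
clock: 24.7
eef_pos: [0.4785, 0.1818, 0.1203]
ee_rot: [-2.182, -2.257, 0.005]
wrist_force: [0.6, 0.4, -1.5]
gripper_width: 0.0562
gripper_force: 24.9
```

```bash
python3 - <<'E'
from h import *
p=t2w(-.05,-.027); to(*p,.0442,np.pi/2+A)
E
```

```text
travel [0.1, 0.2, 76.1] turn 0.001 | at [0.4785 0.1818 0.1203] psi 1.604 t 24.7
```

Request:
servo_tool:
  targets:
    - {"travel": [0, 0, 20], "turn": 0}
    - {"travel": [0, 0, 40], "turn": 0}
    - {"travel": [0, 0, 55], "turn": 0}
    - {"travel": [0, 0, 65], "turn": 0}
    - {"travel": [0, 0, 71], "turn": 0}
    - {"travel": [0, 0, 75], "turn": 0}
    - {"travel": [0, 0, 76], "turn": 0}
    - {"travel": [0, 0, 77], "turn": 0}
    - {"travel": [0, 0, 77], "turn": 0}

```text
clock: 25.6
eef_pos: [0.4799, 0.1822, 0.0449]
ee_rot: [2.184, 2.258, 0.001]
wrist_force: [-1.5, 1.0, -0.9]
gripper_width: 0.0562
gripper_force: 24.9
```

Request:
servo_tool:
  targets:
    - {"travel": [0, 0, 0], "turn": 0}
    - {"travel": [0, 0, 0], "turn": 0}
    - {"travel": [0, 0, 0], "turn": 0}
    - {"travel": [0, 0, 0], "turn": 0}
    - {"travel": [0, 0, -20], "turn": 0}
    - {"travel": [0, 0, -50], "turn": 0}
    - {"travel": [0, 0, -90], "turn": 0}
    - {"travel": [0, 0, -130], "turn": 0}
    - {"travel": [-50, 30, -180], "turn": 0.1}
    - {"travel": [-300, 145, -240], "turn": 0.148}
    - {"travel": [-300, 145, -240], "turn": 0.148}
    - {"travel": [-370, 145, -260], "turn": 0.148}
    - {"travel": [-370, 145, -260], "turn": 0.148}
    - {"travel": [-370, 145, -260], "turn": 0.148}
    - {"travel": [-370, 145, -260], "turn": 0.148}
    - {"travel": [-370, 145, -260], "turn": 0.148}
    - {"travel": [-370, 145, -260], "turn": 0.148}
    - {"travel": [-370, 145, -260], "turn": 0.148}
  grip: 72

```text
clock: 27.4
eef_pos: [0.6375, -0.1885, 0.3044]
ee_rot: [2.352, 2.08, -0.0]
wrist_force: [-0.5, 0.4, -0.0]
gripper_width: 0.0719
gripper_force: 0.0
```

```bash
python3 - <<'E'
from h import *
d=grab('wrist','w6.png'); q=proj(d,[[.6296,-.1152,.072]])[0]; print(q)
h=cv2.cvtColor(d['color'],cv2.COLOR_BGR2HSV); o=(q-60).astype(int); o=np.maximum(o,0)
c=h[o[1]:int(q[1])+60,o[0]:int(q[0])+60]; m=cv2.inRange(c,(0,0,150),(180,30,255)); n,l,st,ce=cv2.connectedComponentsWithStats(m)
for i in range(1,n):
    if st[i,4]>300: print(st[i],ce[i]+o,ray(d,[ce[i]+o],.072))
to(.6296,-.1152,.042,np.pi/2-.115)
E
```

```text
[264.49855216 125.16431547]
[   0    0  120  120 5378] [283.5343994  102.90870212] [[ 0.65633666 -0.09193267  0.072     ]]
[  39   37   42   43 1422] [263.44514768 122.85443038] [[ 0.62866189 -0.11228604  0.072     ]]
travel [68.2, -15.4, 262.1] turn -0.004 | at [ 0.6369 -0.1849  0.3041] psi 1.452 t 27.45
```

Request:
servo_tool:
  targets:
    - {"travel": [69, -16, 80], "turn": 0}
    - {"travel": [69, -16, 120], "turn": 0}
    - {"travel": [69, -16, 160], "turn": 0}
    - {"travel": [69, -16, 195], "turn": 0}
    - {"travel": [69, -16, 220], "turn": 0}
    - {"travel": [69, -16, 238], "turn": 0}
    - {"travel": [69, -16, 250], "turn": 0}
    - {"travel": [69, -16, 258], "turn": 0}
    - {"travel": [69, -16, 262], "turn": 0}
    - {"travel": [69, -16, 262], "turn": 0}

```text
clock: 28.45
eef_pos: [0.6295, -0.1127, 0.0435]
ee_rot: [2.345, 2.089, 0.002]
wrist_force: [-0.5, -0.6, -0.1]
gripper_width: 0.0722
gripper_force: 0.0
```

Request:
servo_tool:
  targets:
    - {"travel": [0, 0, 0], "turn": 0}
    - {"travel": [0, 0, 0], "turn": 0}
    - {"travel": [0, 0, 0], "turn": 0}
    - {"travel": [0, 0, 0], "turn": 0}
    - {"travel": [0, 0, 0], "turn": 0}
    - {"travel": [0, 0, 0], "turn": 0}
  grip: 40
  force: 25

```text
clock: 29.05
eef_pos: [0.6296, -0.1126, 0.0434]
ee_rot: [2.344, 2.089, 0.002]
wrist_force: [-0.1, -0.6, 4.2]
gripper_width: 0.0554
gripper_force: 25.0
```

Request:
servo_tool:
  targets:
    - {"travel": [0, 0, -20], "turn": 0}
    - {"travel": [0, 0, -50], "turn": 0}
    - {"travel": [0, 0, -90], "turn": 0}
    - {"travel": [0, 0, -130], "turn": 0}
    - {"travel": [0, 0, -170], "turn": 0}
    - {"travel": [0, 0, -190], "turn": 0}
    - {"travel": [0, 0, -190], "turn": 0}
    - {"travel": [0, 0, -190], "turn": 0}

```text
clock: 29.85
eef_pos: [0.6278, -0.1127, 0.231]
ee_rot: [-2.344, -2.089, 0.003]
wrist_force: [-0.0, -0.8, -2.6]
gripper_width: 0.0556
gripper_force: 25.0
```

```bash
python3 - <<'E'
from h import *
p=t2w(.05,.0942-.075); to(*p,.12,np.pi/2+A)
E
```

```text
travel [335.9, -89.8, 111.1] turn -0.148 | at [ 0.6278 -0.1127  0.231 ] psi 1.456 t 29.85
```

Request:
servo_tool:
  targets:
    - {"travel": [40, -11, 0], "turn": -0.03}
    - {"travel": [85, -23, 0], "turn": -0.06}
    - {"travel": [130, -35, 0], "turn": -0.1}
    - {"travel": [175, -47, 0], "turn": -0.148}
    - {"travel": [220, -59, 0], "turn": -0.148}
    - {"travel": [265, -71, 0], "turn": -0.148}
    - {"travel": [310, -83, 0], "turn": -0.148}
    - {"travel": [336, -90, 30], "turn": -0.148}
    - {"travel": [336, -90, 70], "turn": -0.148}
    - {"travel": [336, -90, 110], "turn": -0.148}
    - {"travel": [336, -90, 111], "turn": -0.148}
    - {"travel": [336, -90, 111], "turn": -0.148}

```text
clock: 31.05
eef_pos: [0.5769, 0.2309, 0.1199]
ee_rot: [-2.183, -2.256, 0.005]
wrist_force: [1.6, 0.3, -0.9]
gripper_width: 0.0557
gripper_force: 25.0
```

```bash
python3 - <<'E'
from h import *
p=t2w(.05,.0942-.075); to(*p,.0435,np.pi/2+A)
E
```

```text
travel [0.5, 0.2, 76.4] turn 0.0 | at [0.5769 0.2309 0.1199] psi 1.604 t 31.05
```

Request:
servo_tool:
  targets:
    - {"travel": [0, 0, 20], "turn": 0}
    - {"travel": [0, 0, 40], "turn": 0}
    - {"travel": [0, 0, 55], "turn": 0}
    - {"travel": [0, 0, 65], "turn": 0}
    - {"travel": [0, 0, 71], "turn": 0}
    - {"travel": [0, 0, 75], "turn": 0}
    - {"travel": [0, 0, 76], "turn": 0}
    - {"travel": [0, 0, 77], "turn": 0}
    - {"travel": [0, 0, 77], "turn": 0}

```text
clock: 31.95
eef_pos: [0.5782, 0.2317, 0.0449]
ee_rot: [2.184, 2.257, 0.001]
wrist_force: [0.9, 0.1, -2.0]
gripper_width: 0.0555
gripper_force: 25.0
```

Request:
servo_tool:
  targets:
    - {"travel": [0, 0, 0], "turn": 0}
    - {"travel": [0, 0, 0], "turn": 0}
    - {"travel": [0, 0, 0], "turn": 0}
    - {"travel": [0, 0, 0], "turn": 0}
    - {"travel": [0, 0, -20], "turn": 0}
    - {"travel": [0, 0, -50], "turn": 0}
    - {"travel": [0, 0, -90], "turn": 0}
    - {"travel": [0, 0, -130], "turn": 0}
    - {"travel": [-30, -30, -180], "turn": 0}
    - {"travel": [-80, -50, -230], "turn": 0}
    - {"travel": [-80, -50, -270], "turn": 0}
    - {"travel": [-80, -50, -270], "turn": 0}
    - {"travel": [-80, -50, -270], "turn": 0}
    - {"travel": [-80, -50, -270], "turn": 0}
    - {"travel": [-80, -50, -270], "turn": 0}
  grip: 72

```text
clock: 33.45
eef_pos: [0.5299, 0.1501, 0.3131]
ee_rot: [-2.183, -2.258, 0.003]
wrist_force: [0.5, -0.9, 0.4]
gripper_width: 0.072
gripper_force: 0.0
```

```bash
python3 - <<'E'
from h import *
d=grab('wrist','w7.png'); print(robot.sense()['eef_pos']); np.save('w7c.npy',d['c2w'])
cv2.imwrite('pics/w7z.png',cv2.resize(d['color'][0:235,170:400],None,fx=2.5,fy=2.5,interpolation=cv2.INTER_CUBIC))
to(*t2w(-.05,-.1205),.104,np.pi/2+A)
E
```

```text
[0.52995815 0.1501661  0.31300133]
travel [-60.0, -50.0, 209.2] turn 0.001 | at [0.53   0.1502 0.313 ] psi 1.605 t 33.5
```

View pics/w7z.png

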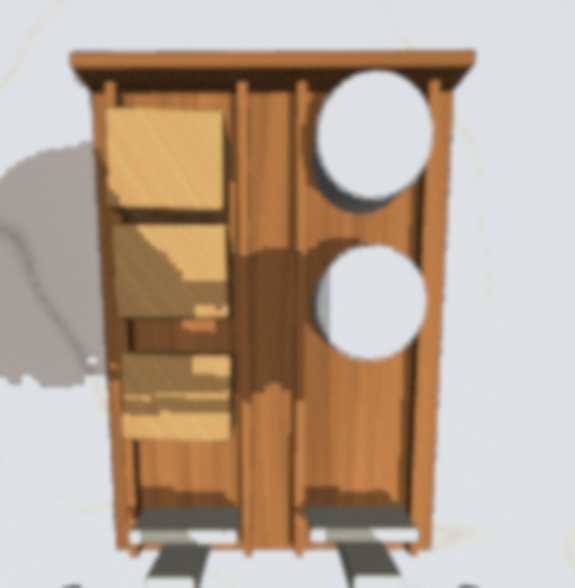

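The three boxes are square in single file in the near lane, at (166,157), (171,270), (177,395). The two tins are in the far lane at (374,133) and (371,300). Pushers are fully back. I'll push the near row.

Request:
servo_tool:
  targets:
    - {"travel": [-60, -50, 40], "turn": 0}
    - {"travel": [-60, -50, 90], "turn": 0}
    - {"travel": [-60, -50, 130], "turn": 0}
    - {"travel": [-60, -50, 160], "turn": 0}
    - {"travel": [-60, -50, 180], "turn": 0}
    - {"travel": [-60, -50, 195], "turn": 0}
    - {"travel": [-60, -50, 208], "turn": 0}
    - {"travel": [-60, -50, 209], "turn": 0}
  grip: 60

```text
clock: 34.3
eef_pos: [0.482, 0.0886, 0.1043]
ee_rot: [-2.182, -2.258, 0.002]
wrist_force: [-1.2, 0.4, -0.2]
gripper_width: 0.0597
gripper_force: 0.0
```

Request:
servo_tool:
  targets:
    - {"travel": [0, 0, 0], "turn": 0}
    - {"travel": [0, 0, 0], "turn": 0}
    - {"travel": [0, 0, 0], "turn": 0}
    - {"travel": [0, 0, 0], "turn": 0}
    - {"travel": [0, 0, 0], "turn": 0}
    - {"travel": [0, 0, 0], "turn": 0}
    - {"travel": [0, 0, 0], "turn": 0}
  grip: 15
  force: 30

```text
clock: 35.0
eef_pos: [0.4834, 0.0883, 0.1059]
ee_rot: [2.184, 2.257, 0.002]
wrist_force: [1.9, -0.4, 0.6]
gripper_width: 0.0236
gripper_force: 30.0
```

Request:
servo_tool:
  targets:
    - {"travel": [8, 0, 0], "turn": 0}
    - {"travel": [16, 0, 0], "turn": 0}
    - {"travel": [24, 0, 0], "turn": 0}
    - {"travel": [32, 0, 0], "turn": 0}
    - {"travel": [40, 0, 0], "turn": 0}
    - {"travel": [45, 0, 0], "turn": 0}
    - {"travel": [50, 0, 0], "turn": 0}
    - {"travel": [54, 0, 0], "turn": 0}
    - {"travel": [58, 0, 0], "turn": 0}
    - {"travel": [62, 0, 0], "turn": 0}
    - {"travel": [66, 0, 0], "turn": 0}
    - {"travel": [70, 0, 0], "turn": 0}
    - {"travel": [74, 0, 0], "turn": 0}
    - {"travel": [78, 0, 0], "turn": 0}
    - {"travel": [82, 0, 0], "turn": 0}
    - {"travel": [84, 0, 0], "turn": 0}
    - {"travel": [84, 0, 0], "turn": 0}

```text
clock: 36.7
eef_pos: [0.4802, 0.1719, 0.1058]
ee_rot: [2.184, 2.257, -0.001]
wrist_force: [2.1, -5.4, 7.5]
gripper_width: 0.0238
gripper_force: 30.0
```

```bash
python3 - <<'E'
from h import *
s=robot.sense(); print(w2t(s['eef_pos']),np.round(s['wrist_force'],1))
E
```

```text
[-0.04856784 -0.03705619] [ 2.1 -5.4  7.5]
```

Request:
servo_tool:
  targets:
    - {"travel": [2, 0, 0], "turn": 0}
    - {"travel": [4, 0, 0], "turn": 0}
    - {"travel": [6, 0, 0], "turn": 0}
    - {"travel": [8, 0, 0], "turn": 0}
    - {"travel": [10, 0, 0], "turn": 0}
    - {"travel": [10, 0, 0], "turn": 0}

```text
clock: 37.3
eef_pos: [0.4798, 0.1818, 0.1059]
ee_rot: [2.184, 2.257, -0.001]
wrist_force: [1.8, -4.4, 6.3]
gripper_width: 0.024
gripper_force: 30.0
```

Request:
servo_tool:
  targets:
    - {"travel": [1, 0, 0], "turn": 0}
    - {"travel": [2, 0, 0], "turn": 0}
    - {"travel": [2, 0, 0], "turn": 0}

```text
clock: 37.6
eef_pos: [0.4797, 0.1834, 0.1058]
ee_rot: [2.184, 2.256, -0.002]
wrist_force: [2.2, -5.0, 7.8]
gripper_width: 0.0235
gripper_force: 30.0
```

Request:
servo_tool:
  targets:
    - {"travel": [1, 0, 0], "turn": 0}
    - {"travel": [2, 0, 0], "turn": 0}
    - {"travel": [2, 0, 0], "turn": 0}

```text
clock: 37.9
eef_pos: [0.4796, 0.1854, 0.1058]
ee_rot: [2.184, 2.256, -0.002]
wrist_force: [2.3, -5.7, 7.6]
gripper_width: 0.0236
gripper_force: 30.0
```

Request:
servo_tool:
  targets:
    - {"travel": [1, 0, 0], "turn": 0}
    - {"travel": [2, 0, 0], "turn": 0}
    - {"travel": [2, 0, 0], "turn": 0}

```text
clock: 38.2
eef_pos: [0.4796, 0.1872, 0.1058]
ee_rot: [2.184, 2.256, -0.003]
wrist_force: [1.5, -6.7, 7.5]
gripper_width: 0.0236
gripper_force: 30.0
```

Request:
servo_tool:
  targets:
    - {"travel": [1, 0, 0], "turn": 0}
    - {"travel": [1, 0, 0], "turn": 0}
    - {"travel": [1, 0, 0], "turn": 0}

```text
clock: 38.5
eef_pos: [0.4796, 0.1873, 0.1058]
ee_rot: [2.184, 2.255, -0.005]
wrist_force: [2.2, -8.1, 9.3]
gripper_width: 0.0235
gripper_force: 30.0
```

Request:
servo_tool:
  targets:
    - {"travel": [1, 0, 0], "turn": 0}
    - {"travel": [2, 0, 0], "turn": 0}
    - {"travel": [2, 0, 0], "turn": 0}
    - {"travel": [2, 0, 0], "turn": 0}

```text
clock: 38.9
eef_pos: [0.4796, 0.1873, 0.1059]
ee_rot: [2.183, 2.252, -0.01]
wrist_force: [1.3, -12.8, 12.4]
gripper_width: 0.0238
gripper_force: 30.0
```

Request:
servo_tool:
  targets:
    - {"travel": [1, 0, 0], "turn": 0}
    - {"travel": [2, 0, 0], "turn": 0}
    - {"travel": [2, 0, 0], "turn": 0}
    - {"travel": [2, 0, 0], "turn": 0}

```text
clock: 39.3
eef_pos: [0.4796, 0.1872, 0.1058]
ee_rot: [2.183, 2.25, -0.014]
wrist_force: [-0.5, -16.6, 15.3]
gripper_width: 0.0235
gripper_force: 30.1
```

The near row has stopped: position held while force rose 8→17 N. I'll relax, release, and move to the far pusher.

Request:
servo_tool:
  targets:
    - {"travel": [-2, 0, 0], "turn": 0}
    - {"travel": [-4, 0, 0], "turn": 0}
    - {"travel": [-4, 0, 0], "turn": 0}

```text
clock: 39.6
eef_pos: [0.4796, 0.1872, 0.1058]
ee_rot: [2.184, 2.254, -0.004]
wrist_force: [1.8, -7.3, 9.2]
gripper_width: 0.0233
gripper_force: 30.0
```

Request:
servo_tool:
  targets:
    - {"travel": [-4, 0, 0], "turn": 0}
    - {"travel": [-4, 0, 0], "turn": 0}
    - {"travel": [-4, 0, 0], "turn": 0}
    - {"travel": [-4, 0, 0], "turn": 0}
    - {"travel": [-4, 0, -30], "turn": 0}
    - {"travel": [-4, 0, -70], "turn": 0}
    - {"travel": [-50, 50, -80], "turn": 0}
    - {"travel": [-97, 100, -80], "turn": 0}
    - {"travel": [-97, 100, -80], "turn": 0}
    - {"travel": [-97, 100, -80], "turn": 0}
    - {"travel": [-97, 100, -80], "turn": 0}
    - {"travel": [-97, 100, -80], "turn": 0}
  grip: 60

```text
clock: 40.8
eef_pos: [0.5812, 0.0974, 0.1853]
ee_rot: [-2.181, -2.26, 0.0]
wrist_force: [0.7, -0.2, 0.0]
gripper_width: 0.0601
gripper_force: 0.0
```

```bash
python3 - <<'E'
from h import *
print(w2t([.4796,.1873]),w2t([.5832,.0943]))
to(.5832,.0943,.104,np.pi/2+A)
E
```

```text
[-0.04863938 -0.02160696] [ 0.05183577 -0.1179745 ]
travel [-3.2, 1.9, 81.3] turn 0.003 | at [0.5812 0.0974 0.1853] psi 1.606 t 40.8
```

Request:
servo_tool:
  targets:
    - {"travel": [-3, 2, 30], "turn": 0}
    - {"travel": [-3, 2, 60], "turn": 0}
    - {"travel": [-3, 2, 78], "turn": 0}
    - {"travel": [-3, 2, 81], "turn": 0}
    - {"travel": [-3, 2, 81], "turn": 0}
  grip: 60

```text
clock: 41.3
eef_pos: [0.5838, 0.094, 0.1047]
ee_rot: [-2.181, -2.26, 0.0]
wrist_force: [-0.1, -0.3, -0.2]
gripper_width: 0.0603
gripper_force: 0.0
```

Request:
servo_tool:
  targets:
    - {"travel": [0, 0, 0], "turn": 0}
    - {"travel": [0, 0, 0], "turn": 0}
    - {"travel": [0, 0, 0], "turn": 0}
    - {"travel": [0, 0, 0], "turn": 0}
    - {"travel": [0, 0, 0], "turn": 0}
    - {"travel": [0, 0, 0], "turn": 0}
    - {"travel": [0, 0, 0], "turn": 0}
  grip: 15
  force: 30

```text
clock: 42.0
eef_pos: [0.5834, 0.0925, 0.1046]
ee_rot: [-2.184, -2.257, 0.004]
wrist_force: [-5.0, -0.6, 5.4]
gripper_width: 0.0238
gripper_force: 30.0
```

Request:
servo_tool:
  targets:
    - {"travel": [8, 0, 0], "turn": 0}
    - {"travel": [16, 0, 0], "turn": 0}
    - {"travel": [24, 0, 0], "turn": 0}
    - {"travel": [32, 0, 0], "turn": 0}
    - {"travel": [40, 0, 0], "turn": 0}
    - {"travel": [48, 0, 0], "turn": 0}
    - {"travel": [56, 0, 0], "turn": 0}
    - {"travel": [62, 0, 0], "turn": 0}
    - {"travel": [67, 0, 0], "turn": 0}
    - {"travel": [72, 0, 0], "turn": 0}
    - {"travel": [77, 0, 0], "turn": 0}
    - {"travel": [82, 0, 0], "turn": 0}
    - {"travel": [87, 0, 0], "turn": 0}
    - {"travel": [92, 0, 0], "turn": 0}
    - {"travel": [97, 0, 0], "turn": 0}
    - {"travel": [101, 0, 0], "turn": 0}
    - {"travel": [105, 0, 0], "turn": 0}
    - {"travel": [108, 0, 0], "turn": 0}
    - {"travel": [108, 0, 0], "turn": 0}

```text
clock: 43.9
eef_pos: [0.5794, 0.1999, 0.1046]
ee_rot: [-2.184, -2.258, 0.007]
wrist_force: [-6.2, -3.0, 7.0]
gripper_width: 0.0239
gripper_force: 30.0
```

Request:
servo_tool:
  targets:
    - {"travel": [1, 0, 0], "turn": 0}
    - {"travel": [2, 0, 0], "turn": 0}
    - {"travel": [3, 0, 0], "turn": 0}
    - {"travel": [4, 0, 0], "turn": 0}
    - {"travel": [4, 0, 0], "turn": 0}

```text
clock: 44.4
eef_pos: [0.5793, 0.2033, 0.1046]
ee_rot: [2.185, 2.258, -0.008]
wrist_force: [-6.0, -4.2, 7.6]
gripper_width: 0.0236
gripper_force: 30.0
```

Request:
servo_tool:
  targets:
    - {"travel": [1, 0, 0], "turn": 0}
    - {"travel": [2, 0, 0], "turn": 0}
    - {"travel": [2, 0, 0], "turn": 0}

```text
clock: 44.7
eef_pos: [0.5791, 0.2052, 0.1046]
ee_rot: [2.184, 2.257, -0.008]
wrist_force: [-6.7, -4.5, 7.5]
gripper_width: 0.0237
gripper_force: 30.0
```

Request:
servo_tool:
  targets:
    - {"travel": [1, 0, 0], "turn": 0}
    - {"travel": [2, 0, 0], "turn": 0}
    - {"travel": [2, 0, 0], "turn": 0}

```text
clock: 45.0
eef_pos: [0.5791, 0.2066, 0.1047]
ee_rot: [2.184, 2.257, -0.009]
wrist_force: [-6.5, -5.5, 8.7]
gripper_width: 0.0237
gripper_force: 30.0
```

Request:
servo_tool:
  targets:
    - {"travel": [1, 0, 0], "turn": 0}
    - {"travel": [2, 0, 0], "turn": 0}
    - {"travel": [2, 0, 0], "turn": 0}

```text
clock: 45.3
eef_pos: [0.579, 0.2086, 0.1047]
ee_rot: [2.184, 2.257, -0.009]
wrist_force: [-6.8, -5.1, 8.0]
gripper_width: 0.0233
gripper_force: 30.0
```

Request:
servo_tool:
  targets:
    - {"travel": [1, 0, 0], "turn": 0}
    - {"travel": [2, 0, 0], "turn": 0}
    - {"travel": [2, 0, 0], "turn": 0}

```text
clock: 45.6
eef_pos: [0.579, 0.2106, 0.1046]
ee_rot: [2.184, 2.257, -0.009]
wrist_force: [-6.5, -4.8, 8.2]
gripper_width: 0.0237
gripper_force: 30.0
```

Request:
servo_tool:
  targets:
    - {"travel": [1, 0, 0], "turn": 0}
    - {"travel": [2, 0, 0], "turn": 0}
    - {"travel": [2, 0, 0], "turn": 0}

```text
clock: 45.9
eef_pos: [0.5789, 0.2111, 0.1046]
ee_rot: [2.184, 2.255, -0.013]
wrist_force: [-7.6, -7.7, 10.3]
gripper_width: 0.0236
gripper_force: 30.0
```

Request:
servo_tool:
  targets:
    - {"travel": [1, 0, 0], "turn": 0}
    - {"travel": [2, 0, 0], "turn": 0}
    - {"travel": [3, 0, 0], "turn": 0}
    - {"travel": [3, 0, 0], "turn": 0}
    - {"travel": [3, 0, 0], "turn": 0}

```text
clock: 46.4
eef_pos: [0.5789, 0.2111, 0.1047]
ee_rot: [2.184, 2.251, -0.019]
wrist_force: [-8.5, -13.2, 13.6]
gripper_width: 0.0237
gripper_force: 30.1
```

Request:
servo_tool:
  targets:
    - {"travel": [-2, 0, 0], "turn": 0}
    - {"travel": [-3, 0, 0], "turn": 0}
    - {"travel": [-3, 0, 0], "turn": 0}

```text
clock: 46.7
eef_pos: [0.579, 0.2111, 0.1046]
ee_rot: [2.185, 2.255, -0.012]
wrist_force: [-7.1, -7.1, 9.7]
gripper_width: 0.0239
gripper_force: 30.0
```

Request:
servo_tool:
  targets:
    - {"travel": [0, 0, 0], "turn": 0}
    - {"travel": [0, 0, 0], "turn": 0}
    - {"travel": [0, 0, 0], "turn": 0}
    - {"travel": [0, 0, 0], "turn": 0}
    - {"travel": [0, 0, -30], "turn": 0}
    - {"travel": [0, 0, -70], "turn": 0}
    - {"travel": [0, 0, -120], "turn": 0}
    - {"travel": [-40, -40, -170], "turn": 0}
    - {"travel": [-70, -50, -210], "turn": 0}
    - {"travel": [-70, -50, -210], "turn": 0}
    - {"travel": [-70, -50, -210], "turn": 0}
    - {"travel": [-70, -50, -210], "turn": 0}
  grip: 60

```text
clock: 47.9
eef_pos: [0.533, 0.1431, 0.3145]
ee_rot: [2.185, 2.257, 0.001]
wrist_force: [-0.7, 0.4, -0.6]
gripper_width: 0.0602
gripper_force: 0.0
```

```bash
python3 - <<'E'
from h import *
d=grab('wrist','w8.png'); np.save('w8c.npy',d['c2w']); s=grab('side')['color']
a=cv2.resize(d['color'][0:235,180:390],None,fx=2.4,fy=2.4,interpolation=cv2.INTER_CUBIC)
b=cv2.resize(s[180:345,180:370],None,fx=1.5,fy=1.5); b=cv2.copyMakeBorder(b,0,a.shape[0]-b.shape[0],0,0,cv2.BORDER_CONSTANT)
cv2.imwrite('pics/fin.png',np.hstack([a,b])); print(a.shape,b.shape, robot.sense()['eef_pos'])
E
```

```text
(564, 504, 3) (564, 285, 3) [0.53245557 0.14369369 0.31321645]
```

View pics/fin.png

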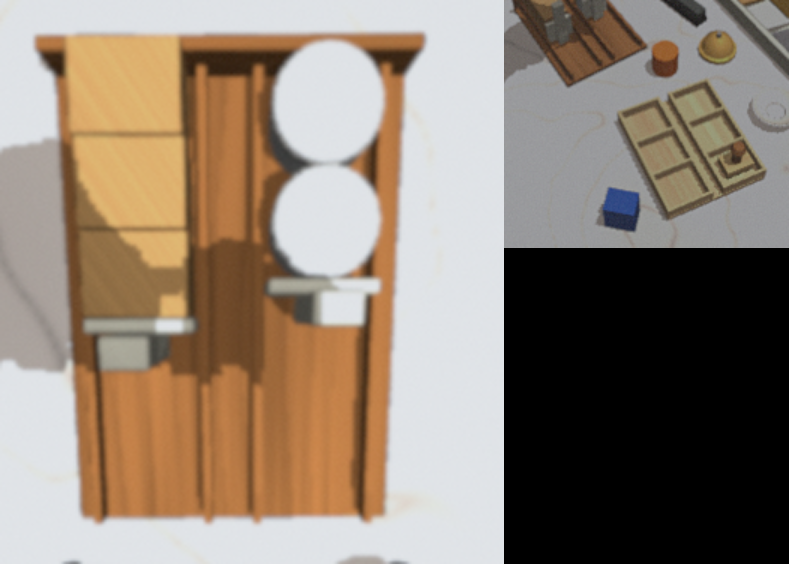

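Both rows are closed up against the lip: boxes at (125,85), (130,180), (133,270), tins at (329,100), (325,220). The bin holds only the stamp. I'll check numerically that the near pusher didn't slip back on release.

```bash
python3 - <<'E'
from h import *
d=imaging.get_image('wrist'); d['c2w']=np.load('w8c.npy')
im=cv2.imread('pics/w8.png')
z=lambda L:np.array(L,float)/2.4+[180,0]
t=w2t(ray(d,z([(124,352),(339,307)]),.131)); p=w2t(ray(d,z([(138,325),(325,286)]),.072)); b=w2t(ray(d,z([(130,318),(125,37)]),.082))
print('tabs',t.round(4).tolist(),'plates',p.round(4).tolist(),'box row',b.round(4).tolist())
g=cv2.cvtColor(im,cv2.COLOR_BGR2GRAY); print('column through box row/plate',g[122:142,240].tolist(),'far',g[105:126,315].tolist())
E
```

```text
tabs [[-0.0487, -0.0195], [0.0508, 0.0008]] plates [[-0.0491, -0.0079], [0.051, 0.0123]] box row [[-0.052, -0.0042], [-0.0497, 0.126]]
column through box row/plate [117, 117, 117, 117, 116, 116, 115, 117, 114, 110, 118, 144, 161, 165, 161, 146, 120, 107, 122, 143] far [227, 226, 227, 227, 226, 227, 226, 226, 218, 186, 149, 147, 161, 167, 163, 171, 193, 216, 222, 223, 224]
```

The spacing is right (20.3 mm vs 20 expected), but the near release included a back-off, so I'll re-press it once to be sure.

```bash
python3 - <<'E'
from h import *
to(.4796,.1865,.106,np.pi/2+A)
E
```

```text
travel [44.4, -50.8, 207.2] turn 0.002 | at [0.5324 0.1438 0.3131] psi 1.605 t 48.05
```

Request:
servo_tool:
  targets:
    - {"travel": [44, -51, 40], "turn": 0}
    - {"travel": [44, -51, 90], "turn": 0}
    - {"travel": [44, -51, 130], "turn": 0}
    - {"travel": [44, -51, 160], "turn": 0}
    - {"travel": [44, -51, 180], "turn": 0}
    - {"travel": [44, -51, 195], "turn": 0}
    - {"travel": [44, -51, 205], "turn": 0}
    - {"travel": [44, -51, 207], "turn": 0}
    - {"travel": [44, -51, 207], "turn": 0}
  grip: 60

```text
clock: 48.95
eef_pos: [0.4809, 0.1858, 0.1079]
ee_rot: [2.184, 2.258, 0.001]
wrist_force: [-0.0, 0.1, 0.5]
gripper_width: 0.0599
gripper_force: 0.0
```

Request:
servo_tool:
  targets:
    - {"travel": [0, 0, 0], "turn": 0}
    - {"travel": [0, 0, 0], "turn": 0}
    - {"travel": [0, 0, 0], "turn": 0}
    - {"travel": [0, 0, 0], "turn": 0}
    - {"travel": [0, 0, 0], "turn": 0}
    - {"travel": [0, 0, 0], "turn": 0}
    - {"travel": [0, 0, 0], "turn": 0}
  grip: 15
  force: 30

```text
clock: 49.65
eef_pos: [0.4798, 0.1852, 0.1077]
ee_rot: [-2.184, -2.258, 0.002]
wrist_force: [-2.7, -1.1, 4.0]
gripper_width: 0.0237
gripper_force: 30.0
```

Request:
servo_tool:
  targets:
    - {"travel": [1, 0, 0], "turn": 0}
    - {"travel": [2, 0, 0], "turn": 0}
    - {"travel": [3, 0, 0], "turn": 0}
    - {"travel": [4, 0, 0], "turn": 0}
    - {"travel": [4, 0, 0], "turn": 0}
    - {"travel": [4, 0, 0], "turn": 0}

```text
clock: 50.25
eef_pos: [0.4798, 0.1853, 0.1077]
ee_rot: [2.184, 2.253, -0.011]
wrist_force: [-4.3, -8.8, 10.5]
gripper_width: 0.0236
gripper_force: 30.0
```

It was stiff at once, so there was no gap. I'll release, lift clear and hand in.

Request:
servo_tool:
  targets:
    - {"travel": [-2, 0, 0], "turn": 0}
    - {"travel": [-2, 0, 0], "turn": 0}
    - {"travel": [-2, 0, 0], "turn": 0}

```text
clock: 50.55
eef_pos: [0.4798, 0.1852, 0.1076]
ee_rot: [2.184, 2.256, -0.007]
wrist_force: [-3.3, -4.8, 6.9]
gripper_width: 0.0232
gripper_force: 30.0
```

Request:
servo_tool:
  targets:
    - {"travel": [0, 0, 0], "turn": 0}
    - {"travel": [0, 0, 0], "turn": 0}
    - {"travel": [0, 0, 0], "turn": 0}
    - {"travel": [0, 0, 0], "turn": 0}
    - {"travel": [0, 0, -30], "turn": 0}
    - {"travel": [0, 0, -70], "turn": 0}
    - {"travel": [0, 0, -120], "turn": 0}
    - {"travel": [-40, 40, -170], "turn": 0}
    - {"travel": [-44, 50, -207], "turn": 0}
    - {"travel": [-44, 50, -207], "turn": 0}
    - {"travel": [-44, 50, -207], "turn": 0}
    - {"travel": [-44, 50, -207], "turn": 0}
  grip: 60

```text
clock: 51.75
eef_pos: [0.5306, 0.1455, 0.3132]
ee_rot: [-2.182, -2.258, 0.003]
wrist_force: [-0.7, 0.7, -1.0]
gripper_width: 0.0601
gripper_force: 0.0
```

```bash
python3 - <<'E'
from h import *
a=cv2.imread('pics/w8.png'); d=grab('wrist','w9.png'); b=d['color']
q=proj(d,[[*t2w(-.05,-.023),.131]])[0]; print(robot.sense()['eef_pos'],cv2.absdiff(a,b)[0:230,190:380].mean(), robot.sense()['wrist_force'])
print(robot.hand_in())
E
```

```text
[0.53014891 0.14555521 0.31276266] 11.920594965675058 [-0.41019739  0.48761571 -0.21986159]
the job is handed in; nothing more can be done
None
```

The job is handed in at about 52 s, with no verdict shown: both stock boxes are in the near lane and the one tin in the far lane, both rows pushed up until they stopped against the lip, the stamp still in the bin, and I touched nothing else on the counter.

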